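# Register tiles on the scribed line for stamping

## Robot

A 6-joint arm with a two-finger parallel gripper is mounted at the origin on the work surface. World frame = base frame: x ahead of the robot, y to its left, z up, the work surface at z = 0. Lengths are in m, angles in rad, forces in N, time in s.
With the tool pointing down it reaches from about 0.375 to 0.9 m from the base axis. Payload 3.1 kg.
Tool frame: the origin (TCP) lies at the centre of the arm's flange, where the gripper is bolted on; the fingertips stand tip_reach ahead of it and the grasp point (between the pads) lies 164 mm ahead of it (tip_reach is the distance from the TCP to the fingertips, in m); z points along the fingers, y is the direction in which the jaws open and shut (so a half turn about z gives the same grasp; the last joint's range is limited). The gripper opens to 87 mm and grips with 3 to 60 N. Pads are 19 mm wide; open, the fingers measure 117 mm over their backs; the gripper's body (75 mm by 190 mm) begins 51 mm behind the grasp point.
Start: joints at [1.002, 0.527, 1.433, -0, 1.181, -0.178], TCP at [0.238, 0.578, 0.405] pointing down, gripper open.
Joint ranges: [-3.08, 3.08], [-0.75, 2.2], [0.22, 2.44], [-1.43, 4.57], [0, 2.65], [-2.85, 2.85]. Speed limits (rad/s): [2.79, 2.79, 3.14, 3.14, 3.14, 3.14].

## Interface

Orientations are given as a unit quaternion [x, y, z, w].
In Python, from rig import get_obs, camera, hand_in, tip_reach gives the robot as it stands. The module is installed in compiled form; this text tells all that it offers.
- The arm moves only by the tool servo_tool, never from a script. Its argument "steps" is one flat list of numbers, 5 for each row, row after row: the finger opening in m, from 0 to 0.087, then the shift along the tool's x, y, z in m, then the turn about the tool's z in rad. A call has 1 to 12 rows; each row is the pose to reach, as a shift and turn from the pose commanded when the call began, along the tool's axes at that moment; what a row does not reach only later rows make up. A row lasts 1/8 s, in which the tool goes at most 62.5 mm and 10.7 degrees, less where a joint would pass 70% of its speed; a pose out of reach is approached as far as the arm can. A call with a gripper value outside its range is refused whole. The fingers move at their own pace and stop on an object; "force" is the grip in N (left out, the last holds). Time passes only in rows, so rows that repeat a pose let the fingers close. It gives the time, the measured TCP pose, the force and the opening at its end, in the units of the state.
- get_obs(): the state, without advancing time (a new reading comes with each control period).
- camera(name): name is "scene" or "side" or "wrist"; returns a dict with "pixels" (384x512x3 uint8, blue, green, red), "vertical_fov" (degrees; the focal length in pixels is half the picture's height over the tangent of half this angle, whatever the lens; pixels are square), "cx", "cy" (the principal point, pixels), "T" (4x4, takes a point from camera to world coordinates). Camera axes: x right, y up, looking along -z (the intrinsics and any distortion apply to the point x, -y, -z); pixel columns grow to the right and rows downward; lengths in m; the calibration is good to about 2 mm. A picture is of the moment at which its call begins. There is no depth.
- hand_in(): hands the job in, once; it reports no verdict.
The state is a dict: "time": time; "q": joint angles; "joint_velocities": joint speeds; "joint_torque": joint torques, N m; "position": TCP position; "tool_rot": TCP orientation; "ft_force": force on the tool from outside, world axes, zero at the start; "moment": the same for the moment, N m; "grip_width": finger opening in m.
Only numpy, scipy, OpenCV 4.12 (cv2) and the standard library are available. Lean on these libraries where they do the work, as an engineer would, in place of code of your own. Each camera call takes 0.05 s, during which the arm holds its last target.

## Task

Set up the stamping plate: first clear the wooden rib off it into the green tool tray, then push every tile along the plate (do not lift them) until its far edge meets the scribed white line squarely, and stand one brass weight upright in the middle of each tile, set down and not dropped. Last of all, slide the black dwell slider to the red mark; leave the jar, cup and bowl alone, and see that the tiles are still on the line when you finish.

Things in the scene. Friction and masses are not known exactly. Their poses are not given: they have to be found in the camera images.
- line (a point): Middle of the thin white scribed line, on the top face of the dark flat steel register plate (fixed; its top is 12 mm above the table). The line runs along this point's y axis over the whole 400 mm width of the plate; its x axis lies square to the line and points away from the robot's side. The plate reaches 200 mm to the robot's side of the line and 90 mm beyond it. There is no stop or ledge.
- tile1_c (a point): Centre (half-way up) of the blue square fired tile, 96 x 96 x 16 mm, about 0.3 kg, too wide to grip, loose on the plate on the robot's side of the line. The point's x and y axes are square to the tile's sides, so each edge lies 48 mm from it; at the start its x axis points roughly away from the robot, so that the leading edge is the +x one. Slides on the plate with ordinary dry friction. May be absent.
- tile2_c (a point): Centre (half-way up) of the terracotta square fired tile, 96 x 96 x 16 mm, about 0.3 kg, too wide to grip, loose on the plate on the robot's side of the line. The point's x and y axes are square to the tile's sides, so each edge lies 48 mm from it; at the start its x axis points roughly away from the robot, so that the leading edge is the +x one. Slides on the plate with ordinary dry friction. May be absent.
- tile3_c (a point): Centre (half-way up) of the sand-coloured square fired tile, 96 x 96 x 16 mm, about 0.3 kg, too wide to grip, loose on the plate on the robot's side of the line. The point's x and y axes are square to the tile's sides, so each edge lies 48 mm from it; at the start its x axis points roughly away from the robot, so that the leading edge is the +x one. Slides on the plate with ordinary dry friction. May be absent.
- weight1_knob (a point): Middle of the dark grip knob of a hold-down weight: a brass puck 50 mm in diameter and 18 mm high with an upright steel knob 22 mm in diameter and 30 mm high on it (48 mm high in all, 0.33 kg). This point lies on its axis, 36 mm above its underside. All three weights look alike and start upright on the table to the left of the plate.
- weight2_knob (a point): Middle of the dark grip knob of a hold-down weight: a brass puck 50 mm in diameter and 18 mm high with an upright steel knob 22 mm in diameter and 30 mm high on it (48 mm high in all, 0.33 kg). This point lies on its axis, 36 mm above its underside. All three weights look alike and start upright on the table to the left of the plate.
- weight3_knob (a point): Middle of the dark grip knob of a hold-down weight: a brass puck 50 mm in diameter and 18 mm high with an upright steel knob 22 mm in diameter and 30 mm high on it (48 mm high in all, 0.33 kg). This point lies on its axis, 36 mm above its underside. All three weights look alike and start upright on the table to the left of the plate.
- rib_c (a point): Centre of the wooden rib (a smoothing tool), a bar 26 (x) x 120 (y) x 14 mm (z), 40 g, left lying flat on the plate across the scribed line. Its long axis is y.
- tray_in (a point): Centre of the inner floor of the green open tool tray, fixed on the table to the right of the plate; outside 110 (x) x 170 (y) x 28 mm, walls and floor 4 to 5 mm; its long side is along y.
- dwell (a joint): Travel of the dwell slider in m: 0 at one end, 0.10 at the other, growing along +y of dwell_grip. Stiff: about 1.5 N of friction, stays where it is left.
- dwell_grip (a point): Centre of the upright black slider grip, 28 (x) x 20 (y) x 36 mm (z) high, with a white line across its top; it slides along its own y axis on a grey control box (90 x 160 x 22 mm, fixed to the table to the right of the plate). The point lies 20 mm above the foot of the grip, 42.5 mm above the table.
- mark_line (a point): The red target mark: two short red bars, 4 mm wide, on the top of the grey control box, one on each side of the slider's track. This point lies on the track between them at box-top height (22 mm); axes as dwell_grip. The slider is on the mark when grip centre and this point have the same y in this frame.
- jar: Bystander to be left alone: amber glass jar with white lid, 64 mm diameter, 85 mm high. Origin at the centre of its underside.
- beaker: Bystander to be left alone: white ceramic cup, 72 mm diameter, 85 mm high. Origin at the centre of its underside.
- bowl: Bystander to be left alone: blue bowl, 120 mm diameter, 55 mm high. Origin at the centre of its underside.

How it is judged:
By the outcome, as a careful person would: the job done as asked, in the order asked, and still so for the second after the job is handed in, with the robot touching nothing.
Of tile1, tile2, tile3 only 2 to 3 are there at a start; the rules pass over those that are not, and their reading is None.
At some moment in a run one of tile1, tile2, tile3, weight1, weight2, weight3 may be knocked a few centimetres aside while the robot is not near it.
It also fails if it takes over 210 s, if anything falls off the work surface, if the arm or the gripper's body presses on something with over 40 N, if the wrist force passes 120 N, or if a joint passes its speed limit or range.

## Working session

There is one attempt and no reset: what is moved stays moved. The work goes in short steps, Python scripts to look and compute and a tool call to move; the robot and the scene stay as the last step left them, time stands still between calls to the robot, and variables do not carry over. Pictures are saved under pics/ and viewed, and the job is handed in when it is done.

Besides the shell and the picture viewer there is one more tool, called after ">>>" by a JSON object that holds its "name" and its "arguments". servo_tool: Moves the arm, as the interface text tells. Its arguments: {"type":"object","properties":{"steps":{"type":"array"},"force":{"type":"number"}},"required":["steps"]}

```bash
mkdir -p pics; ls; python3 - <<'E'
from rig import get_obs,camera,tip_reach
import cv2
o=get_obs();print(o);print(tip_reach if not callable(tip_reach) else tip_reach())
for n in("scene","side","wrist"):
    c=camera(n);cv2.imwrite(f"pics/a_{n}.png",c["pixels"]);print(n,{k:v for k,v in c.items() if k!="pixels"})
E
```

```text
pics
{'time': 0.0, 'q': array([ 1.00151455e+00,  5.28479869e-01,  1.43390307e+00, -1.88848746e-05,
        1.18139707e+00, -1.78483908e-01]), 'joint_velocities': array([-1.15865076e-03, -6.29390690e-05, -1.21479065e-03,  4.21028044e-04,
        6.52122943e-04, -9.69313700e-04]), 'joint_torque': array([ 4.68623148e-04, -4.40039170e+01, -1.76597232e+01,  6.32549543e-02,
        5.82942856e-02, -1.93593273e-04]), 'position': array([0.23785632, 0.57759872, 0.40376254]), 'tool_rot': array([ 1.94154254e-01,  9.80970402e-01, -1.02130758e-03, -3.91317037e-04]), 'ft_force': array([-0.62119958, -0.26634758, -0.64619154]), 'moment': array([-0.04653678,  0.01818851,  0.02407839]), 'grip_width': 0.08698032042059883}
0.1822
scene {'vertical_fov': 42.28287630728659, 'cx': 268.57483488861516, 'cy': 183.50896211611516, 'T': array([[-8.03184634e-01, -4.89605899e-01,  3.39382537e-01,
         1.03202250e+00],
       [ 5.95729227e-01, -6.61120324e-01,  4.56099338e-01,
         7.17334784e-01],
       [ 1.06376666e-03,  5.68512076e-01,  8.22674229e-01,
         1.25653422e+00],
       [ 0.00000000e+00,  0.00000000e+00,  0.00000000e+00,
         1.00000000e+00]])}
side {'vertical_fov': 44.41579301214191, 'cx': 261.8646574590016, 'cy': 202.52123728751616, 'T': array([[ 0.96132396,  0.12026094, -0.24777722,  0.19417035],
       [-0.27526588,  0.44962608, -0.84974413, -1.13612333],
       [ 0.00921607,  0.885084  ,  0.46534006,  0.72018946],
       [ 0.        ,  0.        ,  0.        ,  1.        ]])}
wrist {'vertical_fov': 68.84178187589728, 'cx': 256.9063061122801, 'cy': 192.49980501690735, 'T': array([[ 0.38039917, -0.89179463, -0.24494653,  0.16982579],
       [ 0.92482082,  0.36632485,  0.10253073,  0.60412284],
       [-0.00170635, -0.26553425,  0.96409992,  0.38379539],
       [ 0.        ,  0.        ,  0.        ,  1.        ]])}
```

View pics/a_scene.png

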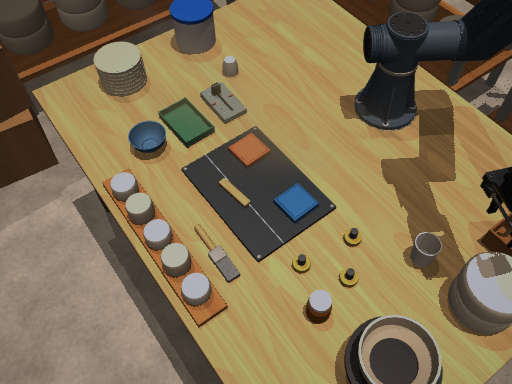

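View pics/a_side.png

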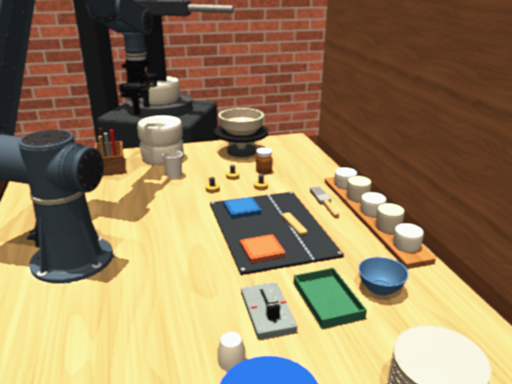

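View pics/a_wrist.png

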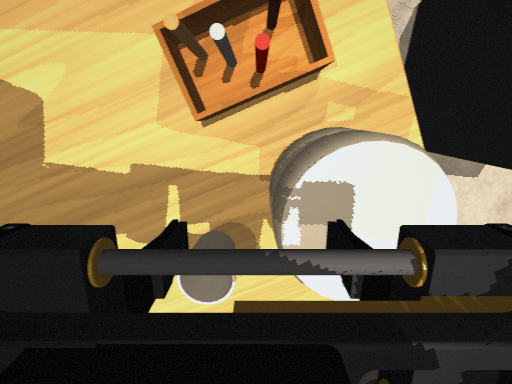

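```bash
cat > h.py <<'E'
import numpy as np, cv2
from rig import get_obs,camera
def K(c):
    f=c["pixels"].shape[0]/2/np.tan(np.radians(c["vertical_fov"])/2); return f
def cast(c,uv,z):
    uv=np.atleast_2d(np.array(uv,float));f=K(c)
    d=np.c_[(uv[:,0]-c["cx"])/f,-(uv[:,1]-c["cy"])/f,-np.ones(len(uv))]@c["T"][:3,:3].T
    o=c["T"][:3,3]; t=(z-o[2])/d[:,2]
    return o+d*t[:,None]
def proj(c,P):
    P=np.atleast_2d(P);q=(P-c["T"][:3,3])@c["T"][:3,:3];f=K(c)
    return np.c_[c["cx"]+f*q[:,0]/-q[:,2],c["cy"]-f*q[:,1]/-q[:,2]]
R={'blue':((100,150,120),(115,255,255)),'terra':((3,170,150),(13,255,255)),'green':((60,80,40),(85,255,255))}
def mask(c,lo,hi,roi=None):
    m=cv2.inRange(cv2.cvtColor(c["pixels"],cv2.COLOR_BGR2HSV),lo,hi)
    if roi: z=np.zeros_like(m);x0,y0,x1,y1=roi;z[y0:y1,x0:x1]=m[y0:y1,x0:x1];m=z
    return m
def big(m):
    cs,_=cv2.findContours(m,cv2.RETR_EXTERNAL,cv2.CHAIN_APPROX_NONE);return max(cs,key=cv2.contourArea)
def crop(c,roi,s,name):
    x0,y0,x1,y1=roi;cv2.imwrite(name,cv2.resize(c["pixels"][y0:y1,x0:x1],None,fx=s,fy=s,interpolation=cv2.INTER_CUBIC))
E
python3 - <<'E'
from h import *
s=camera("scene");d=camera("side")
crop(s,(90,60,390,330),2.2,"pics/b1.png");crop(d,(180,130,440,340),3,"pics/b2.png")
E
```

```text
(no output)
```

View pics/b1.png

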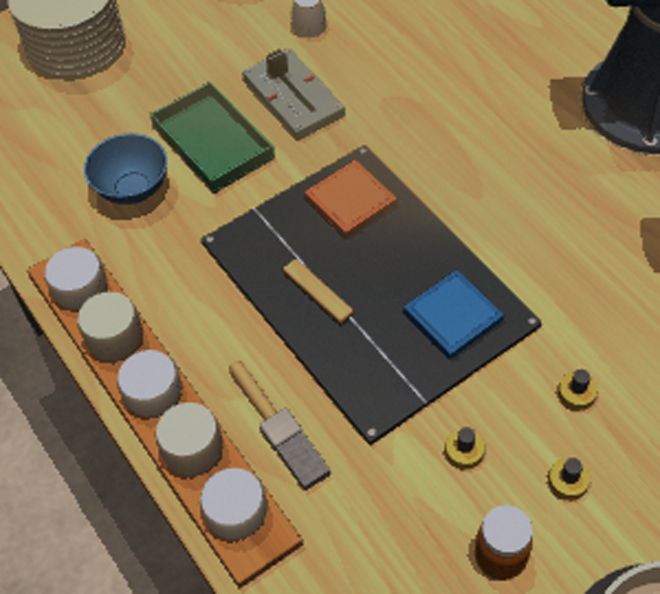

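View pics/b2.png

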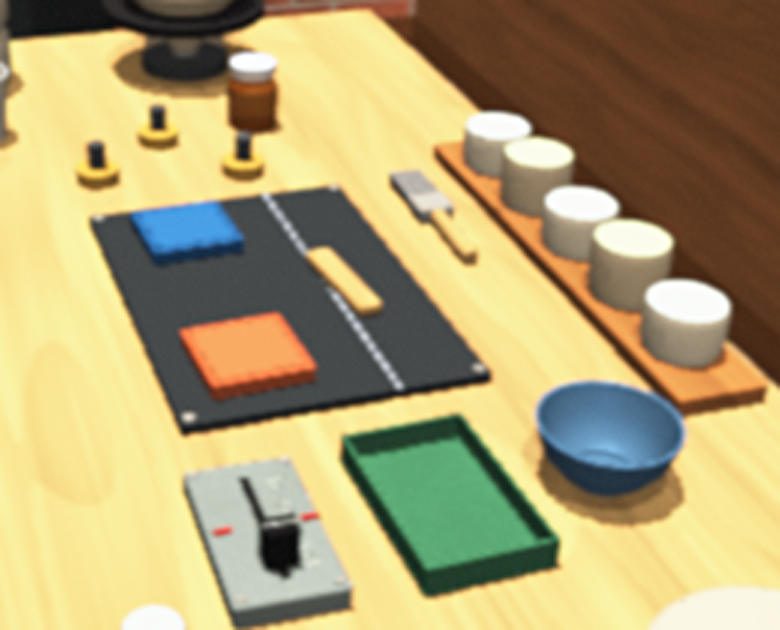

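```bash
cat >> h.py <<'E'
def tiles(c):
    out={}
    for n in('blue','terra'):
        m=mask(c,*RT[n],roi=ROI[c_name(c)]);ct=big(m)
        out[n]=ct
    return out
E
python3 - <<'E'
from h import *
s=camera("scene");d=camera("side")
for nm,c in(("scene",s),("side",d)):
    hsv=cv2.cvtColor(c["pixels"],cv2.COLOR_BGR2HSV)
    pts=dict(scene=dict(blue=(90/1+0,0)),side={})
    def px(x,y,o,sc): return (int(o[0]+x/sc),int(o[1]+y/sc))
    if nm=="scene": o,sc=(90,60),2.2; P=dict(blue=(455,305),blueside=(430,338),terra=(350,192),terraside=(325,215),rib=(315,290),line=(380,350),tray=(210,135),box=(290,100),brass=(562,392),knob=(581,376),red=(310,77),plate=(300,230),table=(450,200))
    else: o,sc=(180,130),3; P=dict(blue=(190,225),blueside=(200,250),terra=(250,350),terraside=(270,380),rib=(345,275),line=(370,340),tray=(440,500),box=(220,500),brass=(85,172),knob=(96,155),red=(222,532),plate=(250,290),table=(60,400))
    for k,v in P.items(): u,w=px(*v,o,sc); print(nm,k,(u,w),hsv[w,u])
# plate corners
print("corners scene",cast(s,[(90+365/2.2,60+148/2.2),(90+540/2.2,60+325/2.2),(90+372/2.2,60+440/2.2),(90+203/2.2,60+239/2.2)],.012).round(4))
print("corners side",cast(d,[(180+185/3,130+428/3),(180+93/3,130+217/3),(180+337/3,130+187/3),(180+490/3,130+377/3)],.012).round(4))
E
```

```text
scene blue (296, 198) [105 167 153]
scene blueside (285, 213) [108 161  38]
scene terra (249, 147) [ 12 155 171]
scene terraside (237, 157) [ 13 162  63]
scene rib (233, 191) [ 21 117 178]
scene line (262, 219) [125  10 152]
scene tray (185, 121) [ 59  78 108]
scene box (221, 105) [ 33  20 139]
scene brass (345, 238) [ 24 157 172]
scene knob (354, 230) [ 0 13 76]
scene red (230, 95) [  5 179 168]
scene plate (226, 164) [20 26 59]
scene table (294, 150) [ 22 118 173]
side blue (243, 205) [104 174 229]
side blueside (246, 213) [105 185  76]
side terra (263, 246) [ 14 155 250]
side terraside (270, 256) [  8 186 126]
side rib (295, 221) [ 25 104 252]
side line (303, 243) [105  14 149]
side tray (326, 296) [ 70 116 173]
side box (253, 296) [ 53  16 206]
side brass (208, 187) [ 24 158 251]
side knob (212, 181) [108  35  36]
side red (254, 307) [  2 167 214]
side plate (263, 226) [84 17 76]
side table (200, 263) [ 24 104 250]
corners scene [[ 0.4176 -0.179   0.012 ]
 [ 0.4119  0.2144  0.012 ]
 [ 0.6921  0.2174  0.012 ]
 [ 0.7008 -0.1776  0.012 ]]
corners side [[ 0.4176 -0.1948  0.012 ]
 [ 0.4128  0.2008  0.012 ]
 [ 0.6911  0.2016  0.012 ]
 [ 0.6975 -0.1924  0.012 ]]
```

```bash
python3 - <<'E'
from h import *
from scipy.spatial.transform import Rotation as Ro
o=get_obs();Rm=Ro.from_quat(o["tool_rot"]).as_matrix();p=o["position"]
tips=[p+Rm@np.array([0,sy*.05,.1822]) for sy in(-1,1)]+[p]
for n in("scene","side"):
    c=camera(n);print(n,"tips",proj(c,tips).round(1).tolist(),"base",proj(c,[[0,0,0],[.1,0,0],[0,.1,0],[0,-.1,0],[-.1,0,0]]).round(1).tolist())
    im=c["pixels"].copy()
    for q in proj(c,tips+[np.array([.1*np.cos(a),.1*np.sin(a),0]) for a in np.linspace(0,6.2,24)]): cv2.circle(im,tuple(int(v) for v in q.round()),1,(0,255,0),-1)
    cv2.imwrite(f"pics/c_{n}.png",cv2.resize(im[:, :] if n=="scene" else im,None,fx=1.5,fy=1.5,interpolation=cv2.INTER_CUBIC))
E
```

```text
scene tips [[490.4, 211.0], [511.5, 246.5], [534.4, 185.1]] base [[384.7, 106.6], [363.3, 119.5], [405.6, 124.2], [364.9, 89.9], [405.3, 94.1]]
side tips [[136.9, 113.8], [146.2, 105.9], [135.8, 57.9]] base [[71.8, 258.8], [110.9, 253.3], [74.2, 239.4], [69.1, 281.0], [31.2, 264.6]]
```

View pics/c_scene.png

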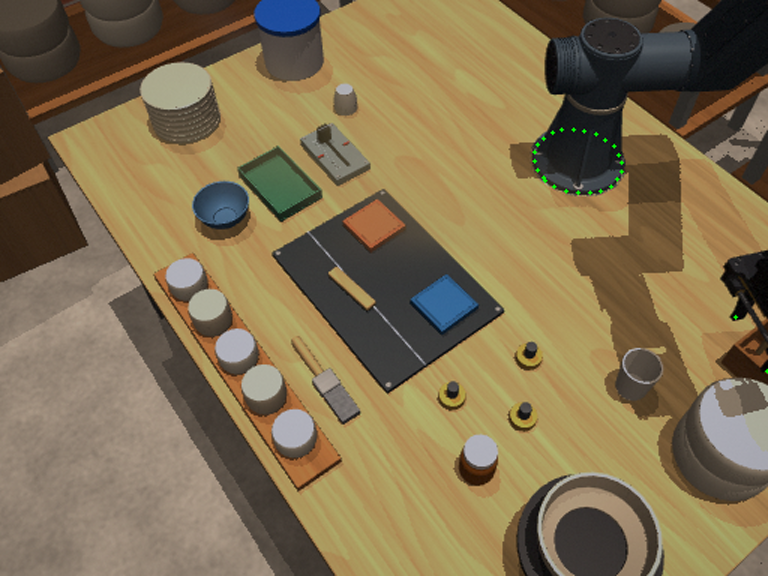

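View pics/c_side.png

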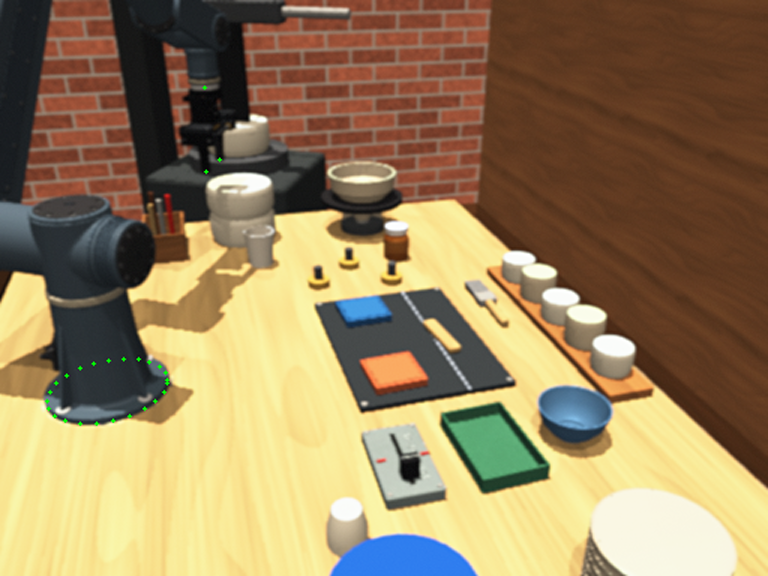

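```bash
cat >> h.py <<'E'
from scipy.spatial.transform import Rotation as Ro
def pose():
    o=get_obs();return o["position"],Ro.from_quat(o["tool_rot"]).as_matrix(),o
def yaw():
    _,R_,_=pose();return np.degrees(np.arctan2(R_[1,1],R_[0,1]))
def plan(xyz,yawdeg=None,base=None):
    """xyz = wanted TCP; prints tool shifts and turn (mod 360 of yaw kept; pass exact yaw)"""
    p,R_,o=pose()
    s=R_.T@(np.array(xyz)-p)
    y=yaw();t=0 if yawdeg is None else -np.radians((yawdeg-y+180)%360-180)
    print("pos",p.round(4),"yaw",round(y,2),"q6",round(o["q"][5],3),"-> shift",s.round(4),"turn",round(t,4)); return s,t
E
python3 - <<'E'
from h import *
plan([.5,0,.45],90)
E
```

```text
pos [0.238  0.5779 0.4047] yaw 67.61 q6 -0.178 -> shift [-0.4623 -0.4345 -0.0453] turn -0.3908
```

>>> {"name": "servo_tool", "arguments": {"steps": [0.087, -0.462, -0.434, -0.045, -0.39, 0.087, -0.462, -0.434, -0.045, -0.39, 0.087, -0.462, -0.434, -0.045, -0.39, 0.087, -0.462, -0.434, -0.045, -0.39, 0.087, -0.462, -0.434, -0.045, -0.39, 0.087, -0.462, -0.434, -0.045, -0.39, 0.087, -0.462, -0.434, -0.045, -0.39, 0.087, -0.462, -0.434, -0.045, -0.39, 0.087, -0.462, -0.434, -0.045, -0.39, 0.087, -0.462, -0.434, -0.045, -0.39, 0.087, -0.462, -0.434, -0.045, -0.39, 0.087, -0.462, -0.434, -0.045, -0.39]}}

```text
time: 1.95
position: [0.4999, 0.0001, 0.4496]
tool_rot: [0.001, 1.0, 0.0, -0.0]
ft_force: [0.3, 0.1, -0.2]
grip_width: 0.087
```

```bash
python3 - <<'E'
from h import *
plan([.5,0,.45],90)
p,Rm,o=pose()
tips=[p+Rm@np.array([0,sy*.0435,.1822]) for sy in(-1,1)]
for n in("scene","side","wrist"):
    c=camera(n);im=c["pixels"].copy()
    print(n,proj(c,tips).round(1).tolist())
    cv2.imwrite(f"pics/d_{n}.png",cv2.resize(im,None,fx=1.5,fy=1.5,interpolation=cv2.INTER_CUBIC))
    np.save(f"pics/d_{n}.npy",dict(c),allow_pickle=True)
E
```

```text
pos [4.999e-01 1.000e-04 4.496e-01] yaw 89.84 q6 -1.792 -> shift [-0.0001 -0.0001 -0.0004] turn -0.0028
scene [[258.7, 109.1], [278.1, 128.7]]
side [[257.5, 153.2], [249.1, 141.8]]
wrist [[186.6, 238.3], [325.2, 238.6]]
```

View pics/d_wrist.png

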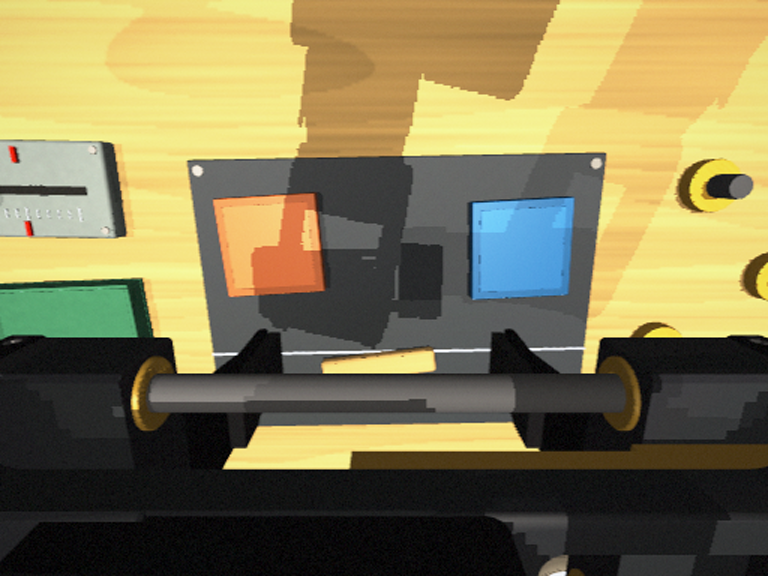

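View pics/d_scene.png

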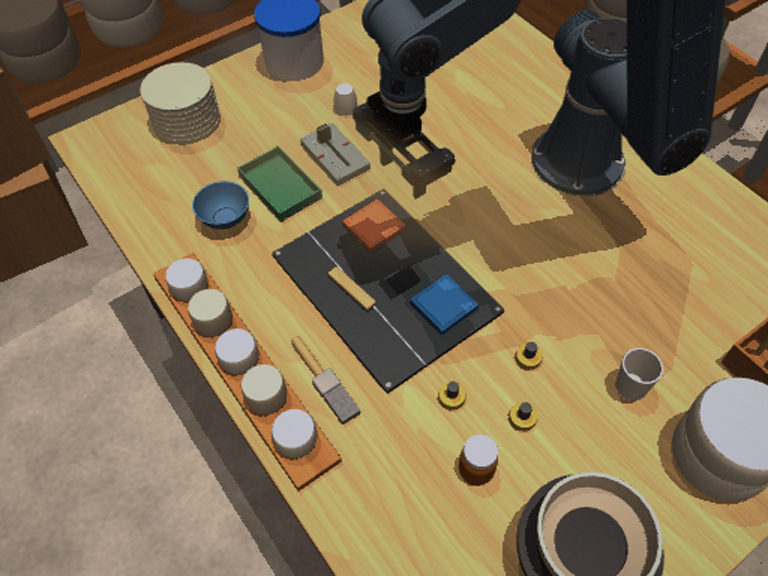

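View pics/d_side.png

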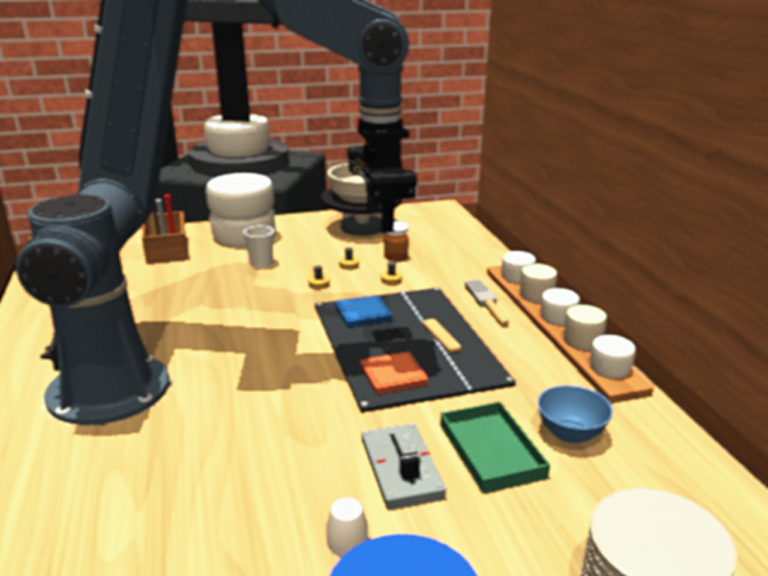

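```bash
python3 - <<'E'
from h import *
c=camera("wrist")
print(cast(c,np.array([(190,161),(604,153)])/1.5,.012).round(4), cast(c,np.array([(214,354),(585,347)])/1.5,.012).round(4),"terra",cast(c,np.array([(213,199),(318,194),(324,290),(230,297)])/1.5,.028).round(4),"blue",cast(c,np.array([(472,200),(573,197),(570,297),(472,298)])/1.5,.028).round(4))
E
```

```text
[[ 0.4143 -0.1842  0.012 ]
 [ 0.4064  0.2085  0.012 ]] [[ 0.6129 -0.1825  0.012 ]
 [ 0.6044  0.2157  0.012 ]] terra [[ 0.4487 -0.1597  0.028 ]
 [ 0.444  -0.0614  0.028 ]
 [ 0.5369 -0.0592  0.028 ]
 [ 0.5442 -0.153   0.028 ]] blue [[0.4492 0.0826 0.028 ]
 [0.4464 0.177  0.028 ]
 [0.5439 0.1856 0.028 ]
 [0.545  0.088  0.028 ]]
```

```bash
cat >> h.py <<'E'
def quad(c,m):
    ct=big(m);return cv2.minAreaRect(ct),ct
def toprect(c,ct,z):
    """cast contour to plane z, fit min-area rect in world mm"""
    w=cast(c,ct.reshape(-1,2),z)[:,:2]*1000
    r=cv2.minAreaRect(w.astype(np.float32));return r
E
python3 - <<'E'
from h import *
def show(n,c,key,lo,hi,roi,z):
    m=mask(c,lo,hi,roi);ct=big(m);r=toprect(c,ct,z);print(n,key,len(ct),[np.round(v,1) for v in r])
s=camera("scene");d=camera("side");w=camera("wrist")
# rois
show("scene","rib",s,(15,60,120),(30,255,255),(215,172,255,212),.026)
show("side","rib",d,(15,60,200),(30,255,255),(278,205,312,240),.026)
for n,c in(("scene",s),("side",d),("wrist",w)):
    v=dict(scene=110,side=130,wrist=110)[n]
    roi=dict(scene=(180,120,340,260),side=(205,185,345,275),wrist=(120,100,410,230))[n]
    show(n,"blue",c,(98,120,v-10),(112,255,255),roi,.028)
    show(n,"terra",c,(0,110,v),(18,255,255),roi,.028)
E
```

```text
Traceback (most recent call last):
  File "h.py", line 15, in mask
    m=cv2.inRange(cv2.cvtColor(c["pixels"],cv2.COLOR_BGR2HSV),lo,hi)
                               ~^^^^^^^^^^
TypeError: string indices must be integers, not 'str'
```

Argument order mistake; fixing it.

```bash
cat >> h.py <<'E'
def show(n,c,key,lo,hi,roi,z):
    m=mask(c,lo,hi,roi);ct=big(m);r=toprect(c,ct,z);print(n,key,len(ct),[np.round(v,1) for v in r]);return r
E
cat > m1.py <<'E'
from h import *
s=camera("scene");d=camera("side");w=camera("wrist")
show("scene",s,"rib",(15,60,120),(30,255,255),(215,172,255,212),.026)
show("side",d,"rib",(15,60,200),(30,255,255),(278,205,312,240),.026)
for n,c in(("scene",s),("side",d),("wrist",w)):
    v=dict(scene=110,side=130,wrist=110)[n]
    roi=dict(scene=(180,120,340,260),side=(205,185,345,275),wrist=(120,100,410,230))[n]
    show(n,c,"blue",(98,120,v-10),(112,255,255),roi,.028)
    show(n,c,"terra",(0,110,v),(18,255,255),roi,.028)
E
python3 m1.py
```

```text
scene rib 62 [array([623.6,  -4.2]), array([ 24.6, 117.7]), np.float64(7.4)]
side rib 51 [array([619.9, -11.5]), array([ 24.5, 120.9]), np.float64(7.7)]
scene blue 89 [array([497.7, 133.6]), array([92.5, 95. ]), np.float64(1.8)]
scene terra 204 [array([323.6,   9.9]), array([204.5, 221.2]), np.float64(29.4)]
side blue 82 [array([497.6, 125.7]), array([96.9, 94.2]), np.float64(2.3)]
side terra 101 [array([ 493.3, -112.3]), array([100.4, 104.5]), np.float64(4.1)]
wrist blue 259 [array([496. , 132.5]), array([95.2, 95.7]), np.float64(3.0)]
wrist terra 259 [array([ 492.7, -109.8]), array([95.7, 96.3]), np.float64(3.6)]
```

```bash
python3 - <<'E'
from h import *
plan([.621,-.006,.30],7.5)
E
```

```text
pos [0.4997 0.0012 0.4498] yaw 90.02 q6 -1.793 -> shift [-0.1213 -0.0073  0.1498] turn 1.4402
```

>>> {"name": "servo_tool", "arguments": {"steps": [0.087, -0.121, -0.007, 0.15, 1.44, 0.087, -0.121, -0.007, 0.15, 1.44, 0.087, -0.121, -0.007, 0.15, 1.44, 0.087, -0.121, -0.007, 0.15, 1.44, 0.087, -0.121, -0.007, 0.15, 1.44, 0.087, -0.121, -0.007, 0.15, 1.44, 0.087, -0.121, -0.007, 0.15, 1.44, 0.087, -0.121, -0.007, 0.15, 1.44, 0.087, -0.121, -0.007, 0.15, 1.44, 0.087, -0.121, -0.007, 0.15, 1.44]}}

```text
time: 3.7
position: [0.6209, -0.0064, 0.2997]
tool_rot: [0.659, 0.752, -0.0, -0.0]
ft_force: [-0.4, 0.3, 0.6]
grip_width: 0.0868
```

```bash
python3 - <<'E'
from h import *
plan([.621,-.006,.30],7.5)
p,Rm,o=pose()
tips=[p+Rm@np.array([0,sy*.0435,.1822]) for sy in(-1,1)]
print(tips)
for n,roi,k in(("scene",(180,100,330,240),5),("side",(220,130,350,250),5),("wrist",(0,0,512,384),1.5)):
    c=camera(n);im=c["pixels"]
    for q in proj(c,tips): cv2.circle(im,tuple(int(v) for v in q.round()),0,(0,255,0),-1)
    print(n,proj(c,tips).round(1).tolist());crop(c,roi,k,f"pics/e_{n}.png")
E
```

```text
pos [ 0.6209 -0.0064  0.2997] yaw 7.56 q6 -0.322 -> shift [ 0.0004  0.0002 -0.0003] turn 0.0011
[array([ 0.5777619 , -0.01213518,  0.11751546]), array([ 0.66400502, -0.00068421,  0.11750984])]
scene [[243.8, 163.6], [220.9, 180.9]]
side [[280.9, 196.1], [308.0, 190.9]]
wrist [[188.7, 234.1], [327.7, 234.1]]
```

View pics/e_wrist.png

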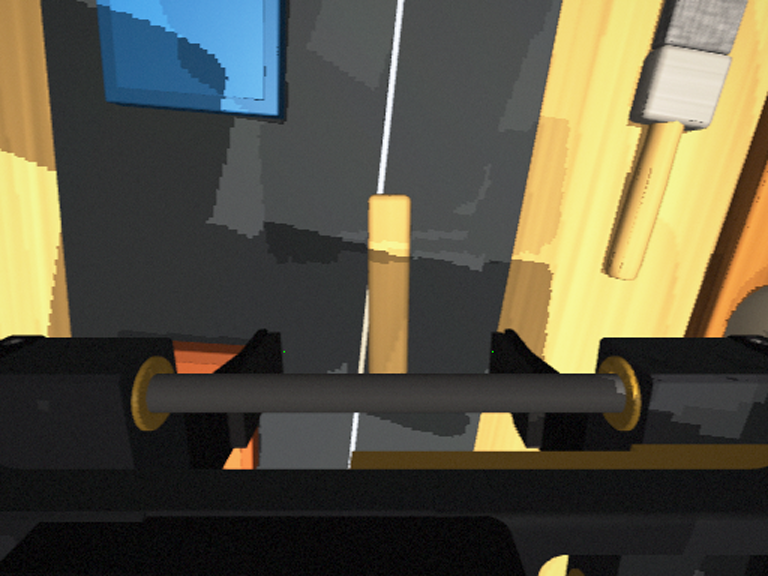

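View pics/e_scene.png

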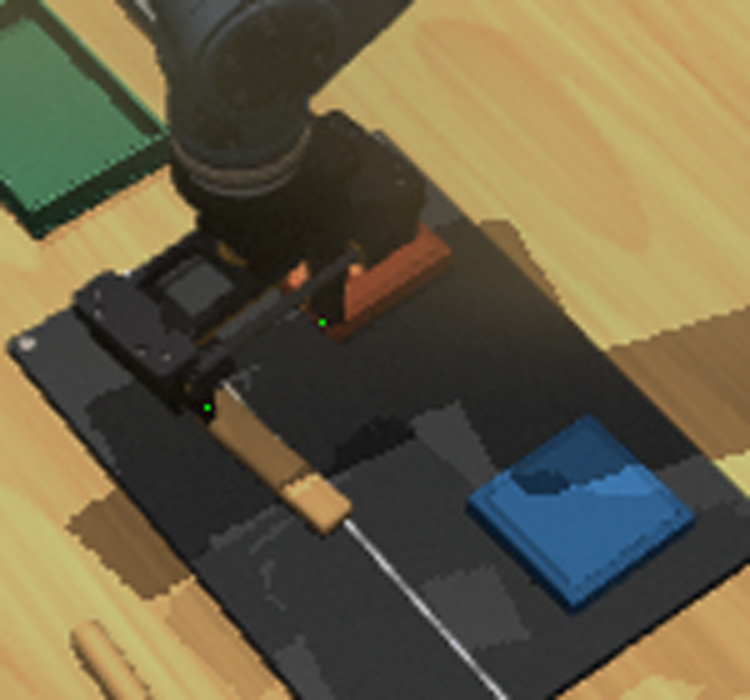

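View pics/e_side.png

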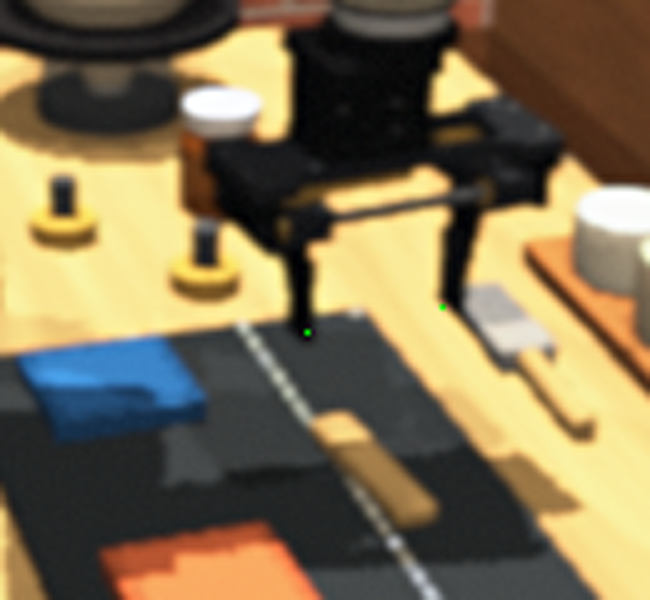

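```bash
python3 - <<'E'
from h import *
c=camera("wrist")
e=cast(c,np.array([(369,197),(410,197),(369,370),(408,370)])/1.5,.026);print("rib",e.round(4))
# line: sub-pixel
m=mask(c,(0,0,150),(180,40,255),(230,0,275,128));ys,xs=np.nonzero(m)
w=cast(c,np.c_[xs+0.,ys],.012);a=np.polyfit(w[:,1],w[:,0],1);print("line x=",a, "deg",np.degrees(np.arctan(a[0])))
e2=cast(c,np.array([(351,468),(384,193),(402,1)])/1.5,.012);print(e2.round(4))
E
```

```text
rib [[ 0.6028  0.0496  0.026 ]
 [ 0.6268  0.0528  0.026 ]
 [ 0.6164 -0.0616  0.026 ]
 [ 0.6419 -0.0582  0.026 ]]
line x= [-0.01740725  0.60932842] deg -0.9972612779381764
[[ 0.613  -0.1502  0.012 ]
 [ 0.6113  0.0524  0.012 ]
 [ 0.6077  0.1569  0.012 ]]
```

>>> {"name": "servo_tool", "arguments": {"steps": [0.087, -0.002, 0.001, 0.05, 0, 0.087, -0.002, 0.001, 0.085, 0, 0.087, -0.002, 0.001, 0.102, 0, 0.087, -0.002, 0.001, 0.102, 0, 0.01, -0.002, 0.001, 0.102, 0, 0.01, -0.002, 0.001, 0.102, 0, 0.01, -0.002, 0.001, 0.102, 0, 0.01, -0.002, 0.001, 0.102, 0, 0.01, -0.002, 0.001, 0.102, 0, 0.01, -0.002, 0.001, 0.102, 0], "force": 15}}

```text
time: 5.15
position: [0.6221, -0.0083, 0.1978]
tool_rot: [0.66, 0.752, -0.0, 0.0]
ft_force: [-1.0, 0.1, -0.1]
grip_width: 0.035
```

>>> {"name": "servo_tool", "arguments": {"steps": [0.01, 0, 0, 0, 0, 0.01, 0, 0, 0, 0, 0.01, 0, 0, 0, 0, 0.01, 0, 0, -0.03, 0, 0.01, 0, 0, -0.08, 0, 0.01, 0, 0, -0.11, 0, 0.01, 0, 0, -0.11, 0]}}

```text
time: 6.02
position: [0.623, -0.0084, 0.3105]
tool_rot: [0.66, 0.752, 0.002, 0.003]
ft_force: [-0.1, 0.0, -0.4]
grip_width: 0.0261
```

```bash
python3 - <<'E'
from h import *
for n,roi,k in(("scene",(150,60,330,240),3.3),("side",(220,100,370,340),2.5),("wrist",(0,0,512,384),1.5)):
    c=camera(n);crop(c,roi,k,f"pics/f_{n}.png")
s=camera("scene");d=camera("side")
show("scene",s,"tray",(50,40,30),(90,255,255),(150,95,225,160),.028)
show("side",d,"tray",(55,60,30),(85,255,255),(280,260,370,330),.028)
E
```

```text
scene tray 166 [array([ 594.9, -324.3]), array([114.8, 184.1]), np.float64(2.0)]
side tray 179 [array([ 583.7, -352.9]), array([115.7, 187.5]), np.float64(2.1)]
```

View pics/f_side.png

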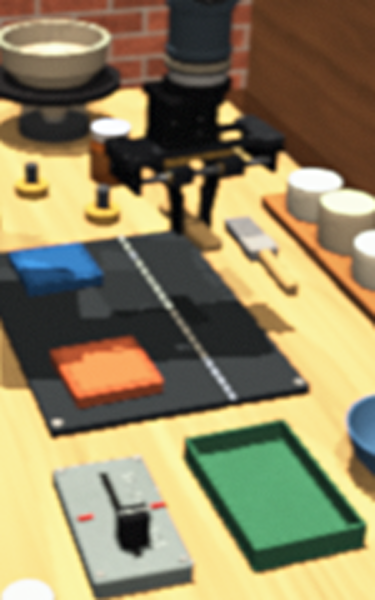

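View pics/f_wrist.png

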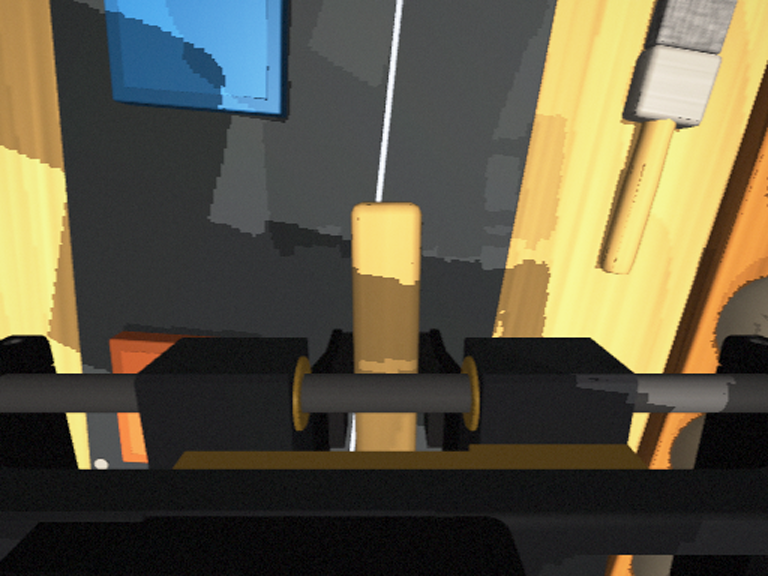

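```bash
python3 - <<'E'
from h import *
plan([.59,-.338,.31],2)
E
```

```text
pos [ 0.6215 -0.0082  0.3059] yaw 7.45 q6 -0.323 -> shift [-0.3229 -0.074  -0.0042] turn 0.095
```

>>> {"name": "servo_tool", "arguments": {"steps": [0.01, -0.32, -0.074, 0, 0.095, 0.01, -0.32, -0.074, 0, 0.095, 0.01, -0.32, -0.074, 0, 0.095, 0.01, -0.32, -0.074, 0, 0.095, 0.01, -0.32, -0.074, 0, 0.095, 0.01, -0.32, -0.074, 0, 0.095, 0.01, -0.32, -0.074, 0, 0.095, 0.01, -0.32, -0.074, 0, 0.095]}}

```text
time: 7.28
position: [0.5903, -0.3333, 0.3068]
tool_rot: [0.694, 0.72, 0.0, -0.002]
ft_force: [-0.4, -0.0, -0.6]
grip_width: 0.0263
```

```bash
python3 - <<'E'
from h import *
plan([.59,-.338,.31],2)
for n,roi,k in(("scene",(100,50,280,180),4),("side",(220,150,420,340),3),("wrist",(0,0,512,384),1.5)):
    c=camera(n);crop(c,roi,k,f"pics/g_{n}.png")
E
```

```text
pos [ 0.5903 -0.3333  0.3068] yaw 2.09 q6 -0.715 -> shift [-0.0047 -0.0005 -0.0032] turn 0.0015
```

View pics/g_side.png

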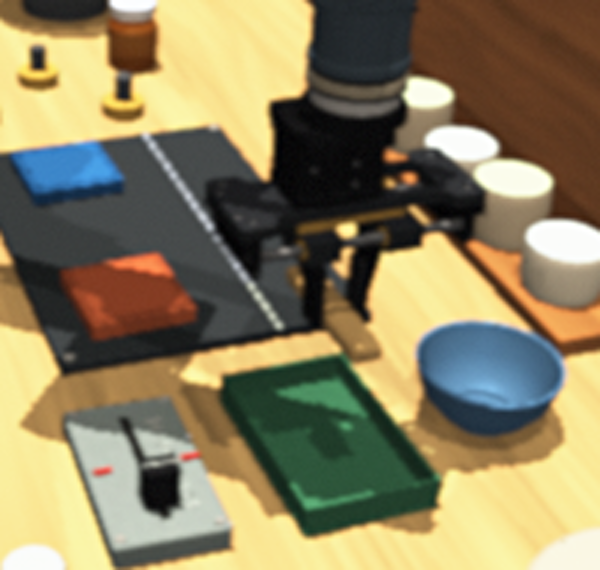

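View pics/g_wrist.png

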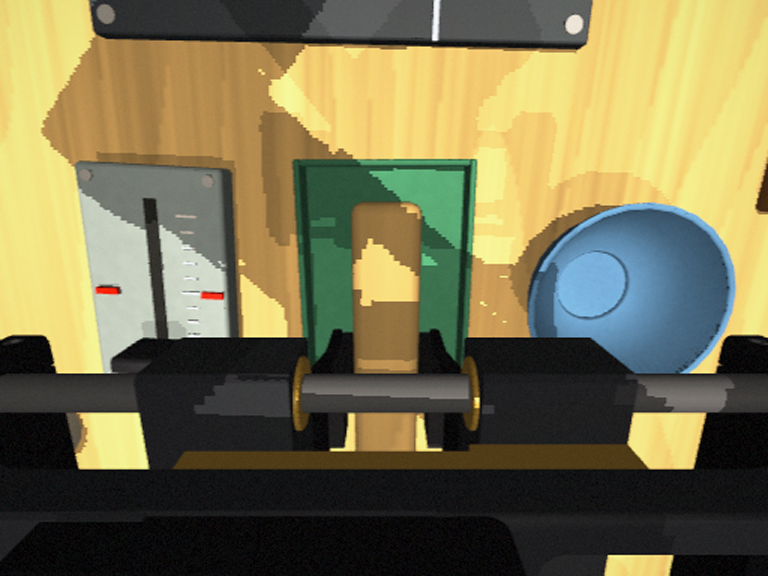

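```bash
python3 - <<'E'
from h import *
c=camera("wrist")
print("tray",cast(c,np.array([(296,160),(477,160),(318,355),(461,355)])/1.5,.028).round(4))
print("red",cast(c,np.array([(108,290),(212,296)])/1.5,.022).round(4),"slot",cast(c,np.array([(150,198),(160,335)])/1.5,.022).round(4))
print("box",cast(c,np.array([(78,163),(228,170)])/1.5,.022).round(4))
print("plate",cast(c,np.array([(100,38),(583,48),(436,40)])/1.5,.012).round(4))
E
```

```text
tray [[ 0.5339 -0.2561  0.028 ]
 [ 0.6408 -0.2521  0.028 ]
 [ 0.5463 -0.3807  0.028 ]
 [ 0.6421 -0.377   0.028 ]]
red [[ 0.4077 -0.3425  0.022 ]
 [ 0.4757 -0.344   0.022 ]] slot [[ 0.4419 -0.282   0.022 ]
 [ 0.4386 -0.3729  0.022 ]]
box [[ 0.4005 -0.2628  0.022 ]
 [ 0.4912 -0.2634  0.022 ]]
plate [[ 0.4173 -0.1918  0.012 ]
 [ 0.7002 -0.1864  0.012 ]
 [ 0.6137 -0.1855  0.012 ]]
```

>>> {"name": "servo_tool", "arguments": {"steps": [0.01, -0.006, 0, 0.05, 0, 0.01, -0.006, 0, 0.09, 0, 0.01, -0.006, 0, 0.105, 0, 0.01, -0.006, 0, 0.114, 0, 0.01, -0.006, 0, 0.114, 0, 0.045, -0.006, 0, 0.114, 0, 0.045, -0.006, 0, 0.114, 0, 0.045, -0.006, 0, 0.114, 0, 0.045, -0.006, 0, 0.06, 0, 0.045, -0.006, 0, 0, 0, 0.045, -0.006, 0, -0.04, 0, 0.045, -0.006, 0, -0.04, 0]}}

```text
time: 8.98
position: [0.5914, -0.3419, 0.3529]
tool_rot: [0.695, 0.719, 0.0, 0.005]
ft_force: [0.2, 0.3, 0.0]
grip_width: 0.0449
```

```bash
python3 - <<'E'
from h import *
plan([.42,.13,.35],0)
for n,roi,k in(("scene",(100,50,280,180),4),("side",(220,150,420,340),3),("wrist",(0,0,512,384),1.5)):
    c=camera(n);crop(c,roi,k,f"pics/h_{n}.png")
E
```

```text
pos [ 0.5914 -0.3419  0.3529] yaw 2.01 q6 -0.723 -> shift [ 0.4777 -0.1548 -0.0014] turn 0.0351
```

View pics/h_side.png

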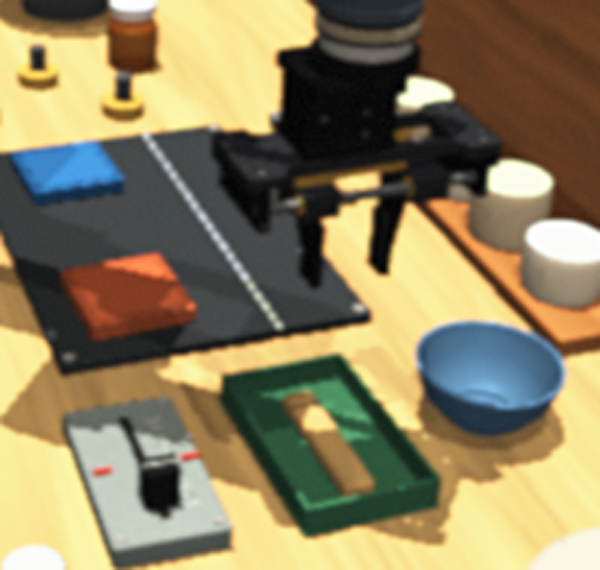

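View pics/h_wrist.png

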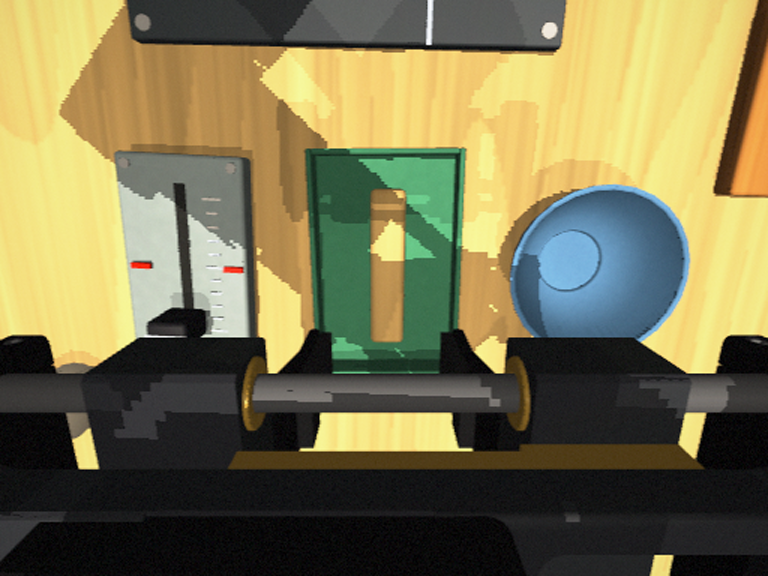

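```bash
python3 - <<'E'
from h import *
plan([.41,-.11,.30],-89)
E
```

```text
pos [ 0.5899 -0.3409  0.3467] yaw 2.0 q6 -0.723 -> shift [ 0.2369 -0.1717  0.0474] turn 1.5883
```

>>> {"name": "servo_tool", "arguments": {"steps": [0.04, 0.237, -0.172, 0.047, 1.588, 0.04, 0.237, -0.172, 0.047, 1.588, 0.04, 0.237, -0.172, 0.047, 1.588, 0.04, 0.237, -0.172, 0.047, 1.588, 0.04, 0.237, -0.172, 0.047, 1.588, 0.04, 0.237, -0.172, 0.047, 1.588, 0.04, 0.237, -0.172, 0.047, 1.588, 0.04, 0.237, -0.172, 0.047, 1.588, 0.04, 0.237, -0.172, 0.047, 1.588, 0.04, 0.237, -0.172, 0.047, 1.588, 0.04, 0.237, -0.172, 0.047, 1.588]}}

```text
time: 10.5
position: [0.41, -0.1103, 0.3001]
tool_rot: [1.0, 0.01, -0.001, -0.0]
ft_force: [-0.5, -0.5, -0.4]
grip_width: 0.0399
```

```bash
python3 - <<'E'
from h import *
for i in range(3): plan([.415,-.11,.30],-89)
for n,roi,k in(("scene",(180,80,330,220),4),("wrist",(0,0,512,384),1.5)):
    c=camera(n);crop(c,roi,k,f"pics/i_{n}.png")
E
```

```text
pos [ 0.41   -0.1103  0.3001] yaw -88.91 q6 1.025 -> shift [ 0.005  -0.0002  0.0001] turn 0.0016
pos [ 0.41   -0.1103  0.3001] yaw -88.91 q6 1.025 -> shift [ 0.005  -0.0002  0.0001] turn 0.0016
pos [ 0.41   -0.1103  0.3001] yaw -88.91 q6 1.025 -> shift [ 0.005  -0.0002  0.0001] turn 0.0016
```

View pics/i_wrist.png

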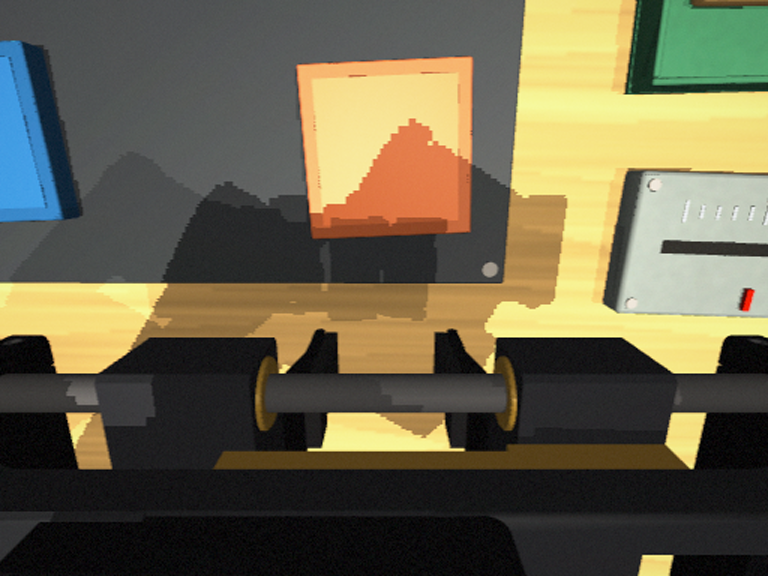

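View pics/i_scene.png

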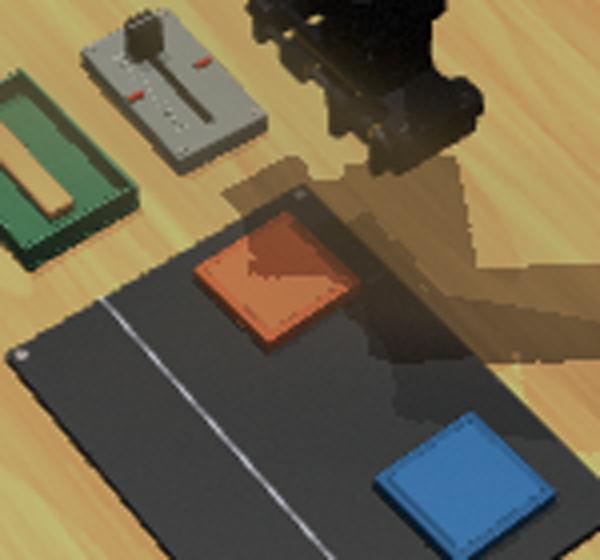

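```bash
python3 - <<'E'
from h import *
c=camera("wrist")
print("tile",cast(c,np.array([(297,65),(472,57),(470,233),(312,238)])/1.5,.028).round(4))
e=cast(c,np.array([(20,282),(500,282)])/1.5,.012);print("edge",e.round(4),np.degrees(np.arctan2(e[0,0]-e[1,0],e[0,1]-e[1,1])))
E
```

```text
tile [[ 0.5372 -0.061   0.028 ]
 [ 0.5429 -0.1556  0.028 ]
 [ 0.4479 -0.1615  0.028 ]
 [ 0.4431 -0.0665  0.028 ]]
edge [[ 0.4076  0.13    0.012 ]
 [ 0.4138 -0.1869  0.012 ]] -1.1154199539081555
```

>>> {"name": "servo_tool", "arguments": {"steps": [0.04, 0, 0, 0.05, 0, 0.04, 0, 0, 0.09, 0, 0.04, 0, 0, 0.102, 0, 0.04, 0.008, 0, 0.102, 0, 0.04, 0.016, 0, 0.102, 0, 0.04, 0.024, 0, 0.102, 0, 0.04, 0.032, 0, 0.102, 0, 0.04, 0.04, 0, 0.102, 0, 0.04, 0.046, 0, 0.102, 0, 0.04, 0.052, 0, 0.102, 0, 0.04, 0.056, 0, 0.102, 0, 0.04, 0.056, 0, 0.102, 0]}}

```text
time: 12.15
position: [0.467, -0.1095, 0.1987]
tool_rot: [1.0, 0.009, 0.001, 0.0]
ft_force: [-2.4, 1.4, -0.0]
grip_width: 0.0403
```

```bash
python3 - <<'E'
from h import *
plan([.506,-.11,.198],-89)
c=camera("wrist");crop(c,(0,0,512,384),1.5,f"pics/j_wrist.png")
E
```

```text
pos [ 0.467  -0.1095  0.1987] yaw -88.98 q6 1.089 -> shift [0.039  0.0012 0.0007] turn 0.0004
```

View pics/j_wrist.png

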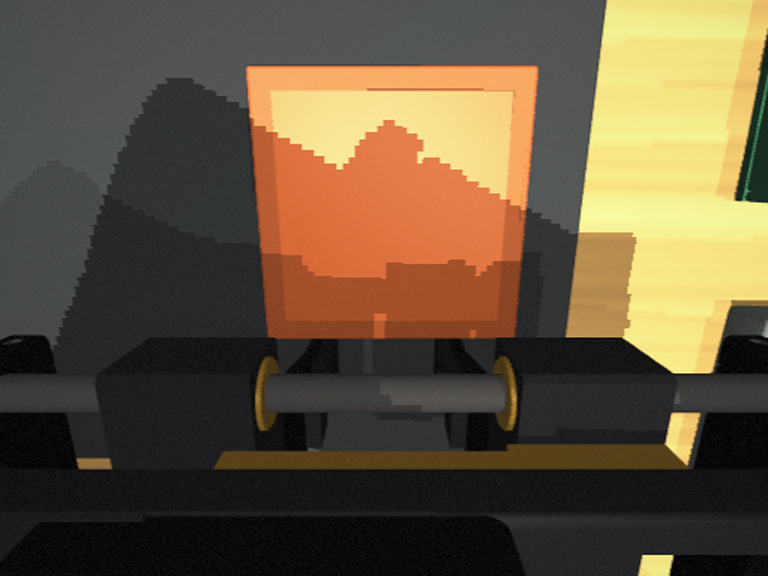

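```bash
python3 - <<'E'
from h import *
c=camera("wrist");p,_,_=pose()
w=cast(c,np.array([(247,66),(538,66),(268,338),(515,338)])/1.5,.028);print(w.round(4),w[:,0]-p[0])
E
```

```text
[[ 0.572  -0.0641  0.028 ]
 [ 0.5737 -0.1585  0.028 ]
 [ 0.4774 -0.0656  0.028 ]
 [ 0.4791 -0.1605  0.028 ]] [0.10514176 0.10686421 0.01051378 0.01225225]
```

>>> {"name": "servo_tool", "arguments": {"steps": [0.04, 0.007, 0, 0, 0, 0.04, 0.014, 0, 0, 0, 0.04, 0.021, 0, 0, 0, 0.04, 0.026, 0, 0, 0, 0.04, 0.029, 0, 0, 0, 0.04, 0.03, 0, 0, 0, 0.04, 0.03, 0, 0, 0]}}

```text
time: 13.12
position: [0.4963, -0.1088, 0.1988]
tool_rot: [1.0, 0.009, 0.0, 0.0]
ft_force: [-0.5, -0.1, -0.1]
grip_width: 0.0401
```

```bash
python3 - <<'E'
from h import *
plan([.506,-.11,.198],-89)
c=camera("wrist");crop(c,(0,0,512,384),1.5,f"pics/k_wrist.png");crop(c,(130,0,400,80),2.9,f"pics/k2.png")
E
```

```text
pos [ 0.4963 -0.1088  0.1988] yaw -88.99 q6 1.117 -> shift [0.0097 0.0013 0.0008] turn 0.0002
```

View pics/k2.png

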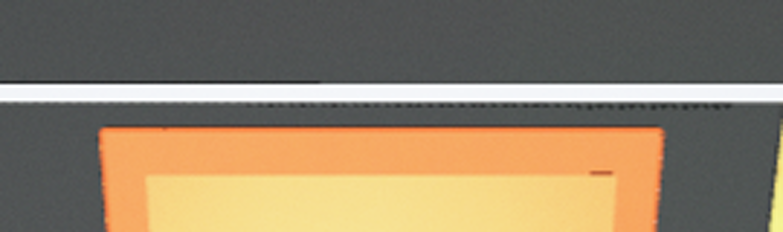

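```bash
cat >> h.py <<'E'
def linegap(c,lohi,cols,rows=(0,140)):
    """per-column: white line centre row & tile front row -> gap mm in world along line normal"""
    im=c["pixels"];hsv=cv2.cvtColor(im,cv2.COLOR_BGR2HSV);g=[]
    m=cv2.inRange(hsv,*lohi);L=[];E=[]
    for u in cols:
        col=im[rows[0]:rows[1],u].astype(float);mn=col.min(1);sat=hsv[rows[0]:rows[1],u,1]
        wv=np.clip(mn-130,0,None)*(sat<50)
        on=np.nonzero(m[rows[0]:rows[1],u])[0]
        if not len(on):continue
        E.append((u,on[0]+rows[0]-.5))
        if wv.sum()>0: L.append((u,(wv*np.arange(len(wv))).sum()/wv.sum()+rows[0]))
    E=cast(c,E,.028);e=np.polyfit(E[:,1],E[:,0],1);y=E[:,1].mean()
    if not L: print("no line");return
    L=cast(c,L,.012);l=np.polyfit(L[:,1],L[:,0],1)
    print("edge x %.4f ang %.2f | line x %.4f ang %.2f | gap %.2f mm at y=%.3f"%(np.polyval(e,y),np.degrees(e[0]),np.polyval(l,y),np.degrees(l[0]),1000*(np.polyval(l,y)-np.polyval(e,y)),y))
TER=((0,100,90),(18,255,255));BLU=((98,110,70),(115,255,255))
E
python3 - <<'E'
from h import *
linegap(camera("wrist"),TER,range(170,355,5))
E
```

```text
edge x 0.6022 ang -1.03 | line x 0.6115 ang -1.03 | gap 9.31 mm at y=-0.110
```

>>> {"name": "servo_tool", "arguments": {"steps": [0.04, 0.004, 0, 0, 0, 0.04, 0.007, 0, 0, 0, 0.04, 0.0085, 0, 0, 0, 0.04, 0.0085, 0, 0, 0, 0.04, 0.0085, 0, 0, 0]}}

```text
time: 13.85
position: [0.5049, -0.1087, 0.1988]
tool_rot: [1.0, 0.009, 0.0, 0.0]
ft_force: [-1.5, 1.7, 1.8]
grip_width: 0.0402
```

```bash
python3 - <<'E'
from h import *
c=camera("wrist")
linegap(c,TER,range(170,355,5));crop(c,(130,0,400,80),2.9,f"pics/l2.png")
E
```

```text
no line
```

View pics/l2.png

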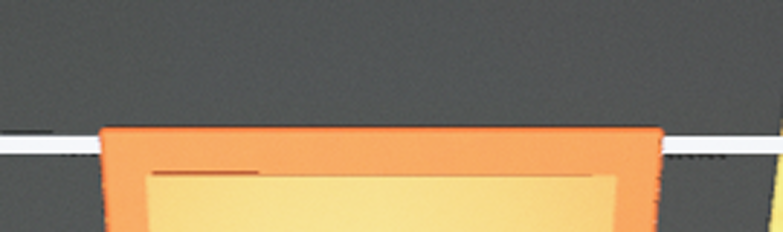

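```bash
cat >> h.py <<'E'
def linegap2(c,lohi,ecols,lcols,rows=(0,140)):
    im=c["pixels"];hsv=cv2.cvtColor(im,cv2.COLOR_BGR2HSV);m=cv2.inRange(hsv,*lohi);L=[];E=[]
    for u in ecols:
        on=np.nonzero(m[rows[0]:rows[1],u])[0]
        if len(on):E.append((u,on[0]+rows[0]-.5))
    for u in lcols:
        mn=im[rows[0]:rows[1],u].astype(float).min(1);wv=np.clip(mn-140,0,None)*(hsv[rows[0]:rows[1],u,1]<50)
        if wv.sum()>0: L.append((u,(wv*np.arange(len(wv))).sum()/wv.sum()+rows[0]))
    E=cast(c,E,.028);e=np.polyfit(E[:,1],E[:,0],1);y=E[:,1].mean()
    L=cast(c,L,.012);l=np.polyfit(L[:,1],L[:,0],1)
    r=(L[:,0]-np.polyval(l,L[:,1])).std()*1000
    print("edge x %.4f ang %.2f | line x %.4f ang %.2f res %.2f| gap %.2f mm at y=%.3f"%(np.polyval(e,y),np.degrees(e[0]),np.polyval(l,y),np.degrees(l[0]),r,1000*(np.polyval(l,y)-np.polyval(e,y)),y))
E
python3 - <<'E'
from h import *
c=camera("wrist")
linegap2(c,TER,range(170,355,5),list(range(5,160,5))+list(range(362,395,4)))
E
```

```text
edge x 0.6108 ang -1.04 | line x 0.6114 ang -1.04 res 0.00| gap 0.60 mm at y=-0.109
```

>>> {"name": "servo_tool", "arguments": {"steps": [0.04, 0.0006, 0, 0, 0, 0.04, 0.0006, 0, 0, 0, 0.04, 0.0006, 0, 0, 0]}}

```text
time: 14.32
position: [0.5051, -0.1087, 0.1988]
tool_rot: [1.0, 0.009, -0.0, -0.0]
ft_force: [-3.6, -0.0, 2.0]
grip_width: 0.0401
```

```bash
python3 - <<'E'
from h import *
c=camera("wrist")
linegap2(c,TER,range(170,355,5),list(range(5,160,5))+list(range(362,395,4)))
E
```

```text
edge x 0.6108 ang -1.04 | line x 0.6114 ang -1.04 res 0.00| gap 0.58 mm at y=-0.109
```

>>> {"name": "servo_tool", "arguments": {"steps": [0.04, 0.0005, 0, 0, 0, 0.04, 0.0005, 0, 0, 0]}}

```text
time: 14.62
position: [0.5057, -0.1086, 0.1988]
tool_rot: [1.0, 0.009, -0.0, -0.0]
ft_force: [-4.7, -0.0, 3.3]
grip_width: 0.0401
```

```bash
python3 - <<'E'
from h import *
c=camera("wrist")
linegap2(c,TER,range(170,355,5),list(range(5,160,5))+list(range(362,395,4)))
E
```

```text
edge x 0.6115 ang -1.04 | line x 0.6115 ang -1.02 res 0.03| gap -0.01 mm at y=-0.109
```

>>> {"name": "servo_tool", "arguments": {"steps": [0.04, -0.005, 0, 0, 0, 0.04, -0.02, 0, 0, 0, 0.04, -0.03, 0, -0.03, 0, 0.04, -0.06, 0, -0.08, 0, 0.04, -0.09, -0.04, -0.1, 0, 0.04, -0.09, -0.1, -0.1, 0, 0.04, -0.09, -0.16, -0.1, 0, 0.04, -0.09, -0.22, -0.1, 0, 0.04, -0.09, -0.243, -0.1, 0, 0.04, -0.09, -0.243, -0.1, 0, 0.04, -0.09, -0.243, -0.1, 0]}}

```text
time: 16.05
position: [0.4113, 0.1321, 0.2987]
tool_rot: [1.0, 0.009, 0.0, 0.0]
ft_force: [0.5, 0.1, 0.9]
grip_width: 0.04
```

```bash
python3 - <<'E'
from h import *
plan([.412,.1325,.30],-89)
c=camera("wrist");crop(c,(0,0,512,384),1.5,f"pics/m_wrist.png")
show("wrist",c,"blue",(98,110,70),(115,255,255),(100,0,400,220),.028)
E
```

```text
pos [0.4113 0.1321 0.2987] yaw -89.0 q6 1.604 -> shift [ 0.0007 -0.0004 -0.0013] turn 0.0001
wrist blue 454 [array([496.6, 132.5]), array([95. , 95.8]), np.float64(3.0)]
```

View pics/m_wrist.png

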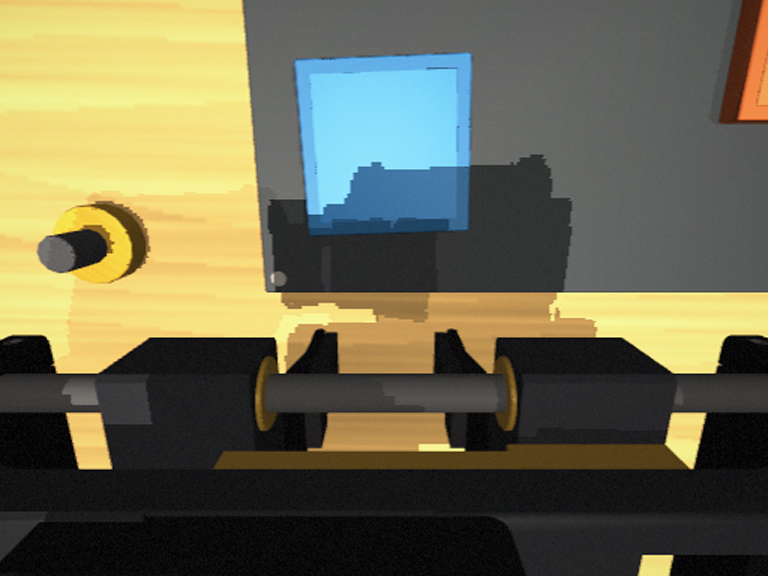

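>>> {"name": "servo_tool", "arguments": {"steps": [0.04, 0, 0, 0.05, 0, 0.04, 0, 0, 0.088, 0, 0.04, 0, 0, 0.1, 0, 0.04, 0.008, 0, 0.1, 0, 0.04, 0.016, 0, 0.1, 0, 0.04, 0.024, 0, 0.1, 0, 0.04, 0.032, 0, 0.1, 0, 0.04, 0.04, 0, 0.1, 0, 0.04, 0.047, 0, 0.1, 0, 0.04, 0.054, 0, 0.1, 0, 0.04, 0.061, 0, 0.1, 0, 0.04, 0.066, 0, 0.1, 0]}}

```text
time: 17.6
position: [0.476, 0.134, 0.199]
tool_rot: [1.0, 0.009, -0.003, 0.0]
ft_force: [-4.7, 0.0, 5.1]
grip_width: 0.0401
```

>>> {"name": "servo_tool", "arguments": {"steps": [0.04, 0.007, 0, 0, 0, 0.04, 0.012, 0, 0, 0, 0.04, 0.015, 0, 0, 0, 0.04, 0.015, 0, 0, 0]}}

```text
time: 18.1
position: [0.4924, 0.1342, 0.1988]
tool_rot: [1.0, 0.009, -0.0, -0.0]
ft_force: [-4.9, -0.6, 3.4]
grip_width: 0.0403
```

```bash
python3 - <<'E'
from h import *
plan([.501,.1325,.198],-89)
c=camera("wrist");crop(c,(0,0,512,384),1.5,f"pics/n_wrist.png")
linegap2(c,BLU,range(175,350,5),list(range(120,160,4))+list(range(375,510,5)))
E
```

```text
pos [0.4924 0.1342 0.1988] yaw -88.98 q6 1.6 -> shift [0.0086 0.0018 0.0008] turn 0.0004
edge x 0.5982 ang -1.04 | line x 0.6071 ang -1.03 res 0.03| gap 8.96 mm at y=0.133
```

View pics/n_wrist.png

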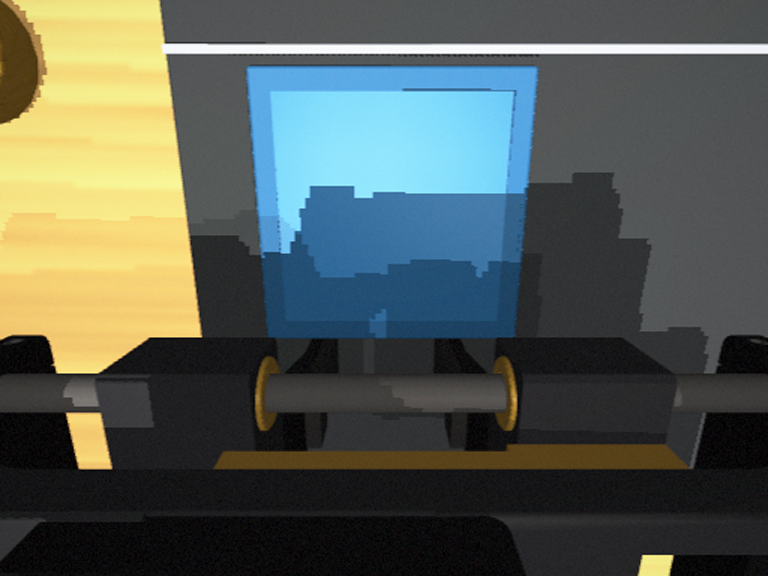

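>>> {"name": "servo_tool", "arguments": {"steps": [0.04, 0.004, 0, 0, 0, 0.04, 0.007, 0, 0, 0, 0.04, 0.0088, 0, 0, 0, 0.04, 0.0088, 0, 0, 0]}}

```text
time: 18.65
position: [0.5019, 0.1342, 0.1987]
tool_rot: [1.0, 0.009, 0.001, -0.0]
ft_force: [-2.4, -0.3, 0.3]
grip_width: 0.0402
```

```bash
python3 - <<'E'
from h import *
c=camera("wrist")
linegap2(c,BLU,range(175,350,5),list(range(120,160,4))+list(range(375,510,5)))
E
```

```text
edge x 0.6081 ang -1.04 | line x 0.6072 ang -1.02 res 0.00| gap -0.88 mm at y=0.133
```

>>> {"name": "servo_tool", "arguments": {"steps": [0.04, -0.005, 0, 0, 0, 0.04, -0.02, 0, 0, 0, 0.06, -0.03, 0, -0.04, 0, 0.06, -0.06, 0, -0.1, 0, 0.06, -0.09, 0, -0.15, 0, 0.06, -0.09, 0, -0.15, 0]}}

```text
time: 19.45
position: [0.4091, 0.1329, 0.3519]
tool_rot: [1.0, 0.009, 0.003, -0.0]
ft_force: [0.4, -0.1, -1.2]
grip_width: 0.0592
```

```bash
python3 - <<'E'
from h import *
p,_,_=pose();print(p)
s=camera("scene");crop(s,(150,100,380,340),2.5,"pics/o1.png");d=camera("side");crop(d,(180,130,360,290),3.5,"pics/o2.png")
for n,c,roi in(("scene",s,(280,220,370,300)),("side",d,(195,155,275,200))):
    m=mask(c,(20,130,140),(30,255,255),roi)
    cs,_=cv2.findContours(m,cv2.RETR_EXTERNAL,cv2.CHAIN_APPROX_NONE)
    for q in cs:
        if len(q)>10:
            r=toprect(c,q,.018);print(n,np.round(r[0],1),np.round(r[1],1))
E
```

```text
[0.40911559 0.1329102  0.35186166]
scene [497.5 418.9] [48.5 29.2]
scene [605.9 294. ] [44.9 49.3]
side [417.4 312.8] [19.4 43.1]
side [608.1 292.1] [61.1 45.2]
side [487.  410.9] [63.1 47.4]
```

View pics/o1.png

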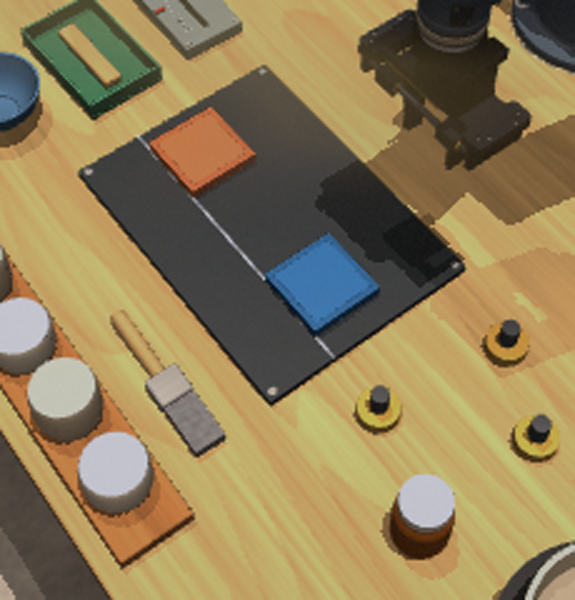

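View pics/o2.png

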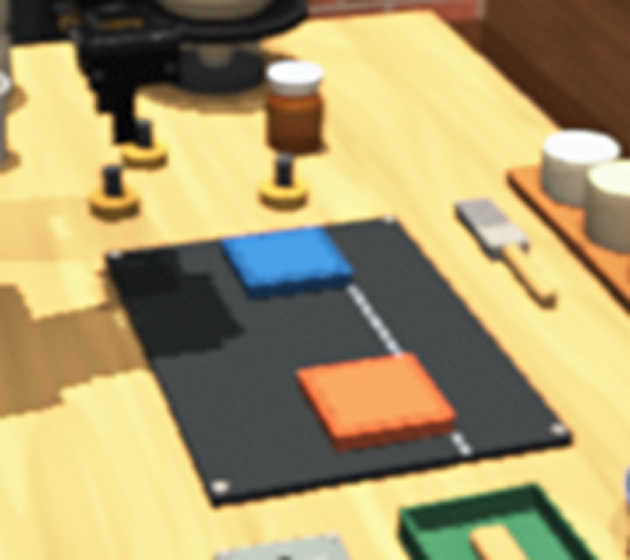

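```bash
python3 - <<'E'
from h import *
plan([.54,.293,.33],-89)
E
```

```text
pos [0.4109 0.1327 0.3492] yaw -88.97 q6 1.605 -> shift [ 0.1319 -0.158   0.0196] turn 0.0005
```

>>> {"name": "servo_tool", "arguments": {"steps": [0.06, 0.132, -0.158, 0.02, 0, 0.06, 0.132, -0.158, 0.02, 0, 0.06, 0.132, -0.158, 0.02, 0, 0.06, 0.132, -0.158, 0.02, 0, 0.06, 0.132, -0.158, 0.02, 0, 0.06, 0.132, -0.158, 0.02, 0]}}

```text
time: 20.3
position: [0.5398, 0.2922, 0.3269]
tool_rot: [1.0, 0.009, -0.002, 0.001]
ft_force: [-0.5, 0.1, 1.0]
grip_width: 0.06
```

```bash
python3 - <<'E'
from h import *
p,_,_=pose();print(p)
c=camera("wrist");crop(c,(0,0,512,384),1.5,"pics/p.png")
E
```

```text
[0.53984509 0.29219197 0.32689102]
```

View pics/p.png

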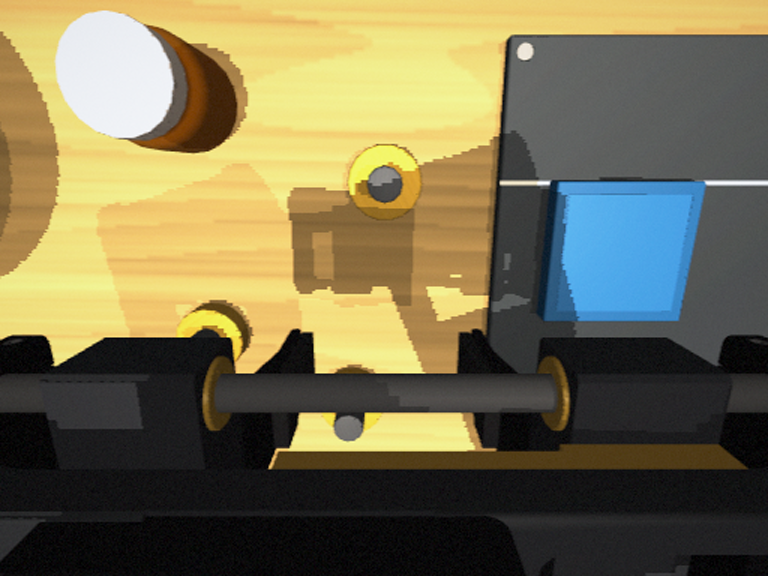

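```bash
python3 - <<'E'
from h import *
c=camera("wrist")
print("A",cast(c,np.array([(385.5,183)])/1.5,.048).round(4),cast(c,np.array([(384,182)])/1.5,.018).round(4))
print("B",cast(c,np.array([(348,428)])/1.5,.048).round(4))
print("jar",cast(c,np.array([(120,75),(57,70),(187,80)])/1.5,.085).round(4))
print("blue",cast(c,np.array([(553,181),(705,181),(680,320),(545,320)])/1.5,.028).round(4))
linegap2(c,BLU,range(375,465,4),list(range(335,362,3))+list(range(475,512,4)))
plan([.607,.292,.204])
E
```

```text
A [[0.605  0.2916 0.048 ]] [[0.6048 0.2926 0.018 ]]
B [[0.4366 0.3151 0.048 ]]
jar [[0.6541 0.42   0.085 ]
 [0.6558 0.4498 0.085 ]
 [0.6525 0.3881 0.085 ]]
blue [[0.6076 0.1838 0.028 ]
 [0.6093 0.0859 0.028 ]
 [0.5144 0.0823 0.028 ]
 [0.5127 0.1775 0.028 ]]
edge x 0.6086 ang -1.01 | line x 0.6210 ang 8.62 res 21.27| gap 12.46 mm at y=0.135
pos [0.5399 0.292  0.328 ] yaw -89.04 q6 1.868 -> shift [0.0674 0.001  0.1239] turn 0
```

>>> {"name": "servo_tool", "arguments": {"steps": [0.06, 0.065, 0, 0, -1.553, 0.06, 0.065, 0, 0, -1.553, 0.06, 0.065, 0, 0, -1.553, 0.06, 0.065, 0, 0, -1.553, 0.06, 0.065, 0, 0, -1.553, 0.06, 0.065, 0, 0, -1.553, 0.06, 0.065, 0, 0, -1.553, 0.06, 0.065, 0, 0, -1.553, 0.06, 0.065, 0, 0.02, -1.553, 0.06, 0.065, 0, 0.05, -1.553, 0.06, 0.065, 0, 0.05, -1.553]}}

```text
time: 21.78
position: [0.6041, 0.2929, 0.2766]
tool_rot: [0.707, 0.707, -0.003, -0.001]
ft_force: [0.1, 0.3, -0.4]
grip_width: 0.0602
```

```bash
python3 - <<'E'
from h import *
c=camera("wrist");crop(c,(0,0,512,384),1.5,"pics/q.png")
plan([.605,.292,.204],0)
E
```

```text
pos [0.605  0.2933 0.2782] yaw -0.05 q6 0.287 -> shift [-0.0012  0.0002  0.0742] turn -0.001
```

View pics/q.png

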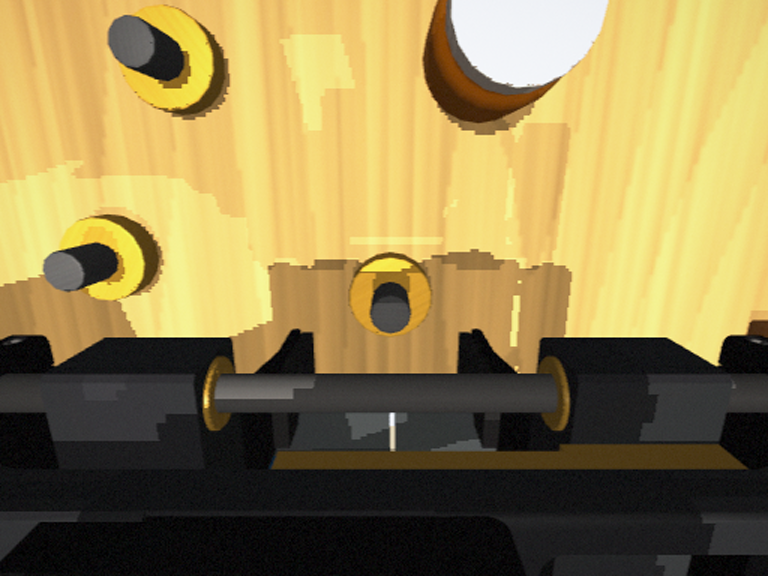

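```bash
python3 - <<'E'
from h import *
c=camera("wrist")
print("A",cast(c,np.array([(390,315)])/1.5,.048).round(4),cast(c,np.array([(390,293)])/1.5,.018).round(4))
print("B",cast(c,np.array([(67,271)])/1.5,.048).round(4),cast(c,np.array([(104,257)])/1.5,.018).round(4))
print("C",cast(c,np.array([(132,42)])/1.5,.048).round(4),cast(c,np.array([(167,57)])/1.5,.018).round(4))
E
```

```text
A [[0.6061 0.2924 0.048 ]] [[0.6063 0.2958 0.018 ]]
B [[0.44   0.3161 0.048 ]] [[0.4398 0.3175 0.018 ]]
C [[0.4905 0.4212 0.048 ]] [[0.4911 0.4222 0.018 ]]
```

>>> {"name": "servo_tool", "arguments": {"steps": [0.06, 0, 0.001, 0.04, 0, 0.06, 0, 0.001, 0.065, 0, 0.06, 0, 0.001, 0.074, 0, 0.06, 0, 0.001, 0.074, 0, 0.015, 0, 0.001, 0.074, 0, 0.015, 0, 0.001, 0.074, 0, 0.015, 0, 0.001, 0.074, 0, 0.015, 0, 0.001, 0.074, 0, 0.015, 0, 0.001, 0.074, 0, 0.015, 0, 0.001, 0.074, 0, 0.015, 0, 0.001, 0.074, 0], "force": 25}}

```text
time: 23.25
position: [0.606, 0.2942, 0.2049]
tool_rot: [0.707, 0.707, -0.001, -0.0]
ft_force: [-3.0, 0.4, 3.9]
grip_width: 0.0214
```

>>> {"name": "servo_tool", "arguments": {"steps": [0.015, 0, 0, -0.03, 0, 0.015, 0, 0, -0.08, 0, 0.015, -0.04, -0.01, -0.1, 0, 0.015, -0.09, -0.025, -0.1, 0, 0.015, -0.14, -0.04, -0.1, 0, 0.015, -0.161, -0.046, -0.1, 0, 0.015, -0.161, -0.046, -0.1, 0, 0.015, -0.161, -0.046, -0.1, 0]}}

```text
time: 24.25
position: [0.5612, 0.1338, 0.3046]
tool_rot: [0.707, 0.707, 0.001, 0.0]
ft_force: [0.6, -0.2, -3.6]
grip_width: 0.0214
```

```bash
python3 - <<'E'
from h import *
c=camera("wrist");crop(c,(0,0,512,384),1.5,"pics/r.png")
plan([.56,.1325,.233],0)
crop(camera("side"),(180,100,360,260),3.5,"pics/r2.png")
E
```

```text
pos [0.5611 0.1341 0.3046] yaw 0.05 q6 0.04 -> shift [-0.0016 -0.0012  0.0716] turn 0.0009
```

View pics/r.png

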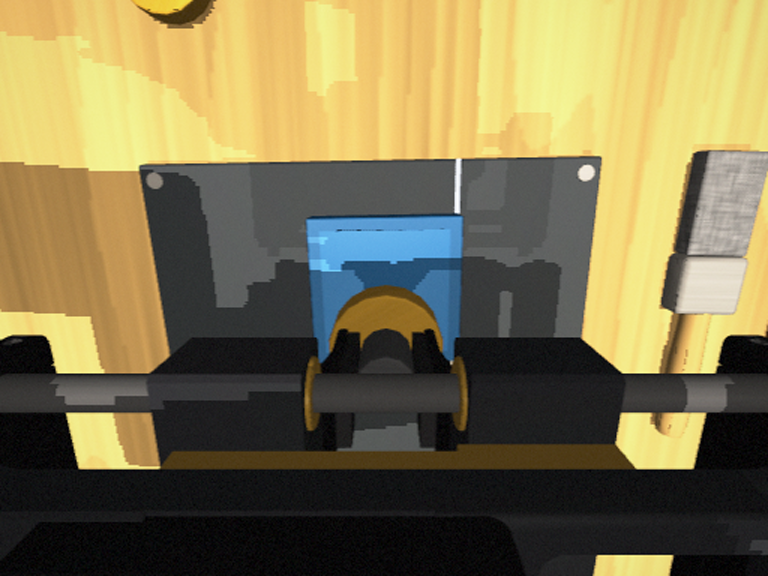

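View pics/r2.png

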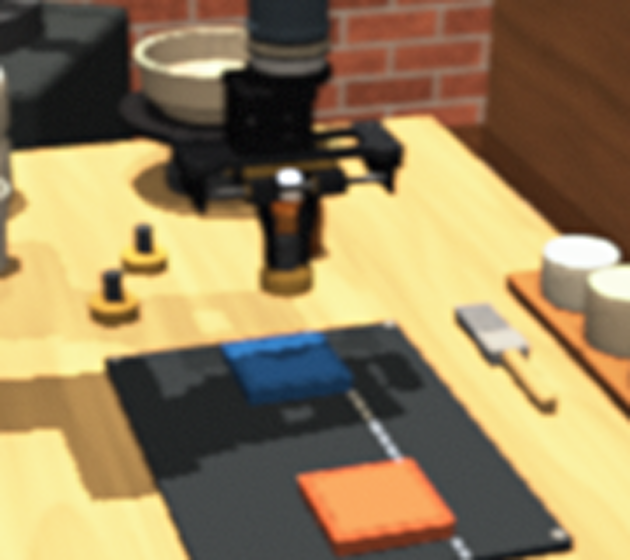

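```bash
python3 - <<'E'
from h import *
c=camera("wrist")
w=cast(c,np.array([(308,219),(462,216)])/1.5,.028);print(w.round(4));t=w[1]-w[0];t/=np.linalg.norm(t);print("centre",w.mean(0)-.048*np.array([-t[1],t[0],0]))
print("line",cast(c,np.array([(459,162),(457.5,210)])/1.5,.012).round(4))
E
```

```text
[[0.5135 0.1789 0.028 ]
 [0.6067 0.1809 0.028 ]]
centre [0.5611409  0.13189414 0.028     ]
line [[0.606  0.2125 0.012 ]
 [0.6065 0.1831 0.012 ]]
```

>>> {"name": "servo_tool", "arguments": {"steps": [0.015, -0.002, -0.001, 0.04, 0, 0.015, -0.002, -0.001, 0.06, 0, 0.015, -0.002, -0.001, 0.067, 0, 0.015, -0.002, -0.001, 0.07, 0, 0.015, -0.002, -0.001, 0.0718, 0, 0.015, -0.002, -0.001, 0.0718, 0]}}

```text
time: 25.15
position: [0.5598, 0.1312, 0.2336]
tool_rot: [0.707, 0.707, 0.0, 0.0]
ft_force: [0.7, 0.1, -2.9]
grip_width: 0.0214
```

>>> {"name": "servo_tool", "arguments": {"steps": [0.015, 0, 0, 0.0006, 0, 0.015, 0, 0, 0.0012, 0, 0.015, 0, 0, 0.0012, 0]}}

```text
time: 25.52
position: [0.5598, 0.1311, 0.2328]
tool_rot: [0.707, 0.707, 0.001, 0.001]
ft_force: [-1.0, 0.1, 6.0]
grip_width: 0.0213
```

Contact is felt (+6 N). Releasing.

>>> {"name": "servo_tool", "arguments": {"steps": [0.025, 0, 0, -0.0005, 0, 0.03, 0, 0, -0.0005, 0, 0.05, 0, 0, -0.0005, 0, 0.05, 0, 0, -0.0005, 0, 0.05, 0, 0, -0.03, 0, 0.06, 0, 0, -0.08, 0, 0.06, 0, 0, -0.12, 0, 0.06, 0, 0, -0.12, 0]}}

```text
time: 26.52
position: [0.5605, 0.1313, 0.3551]
tool_rot: [0.707, 0.707, 0.003, 0.003]
ft_force: [0.6, 0.1, -1.1]
grip_width: 0.0593
```

```bash
python3 - <<'E'
from h import *
c=camera("wrist");crop(c,(0,0,512,384),1.5,"pics/s.png")
plan([.439,.316,.30],0)
crop(camera("side"),(180,100,360,260),3.5,"pics/s2.png");crop(camera("scene"),(200,120,380,300),3.3,"pics/s3.png")
E
```

```text
pos [0.5597 0.1312 0.3531] yaw 0.0 q6 0.036 -> shift [ 0.1848 -0.1209  0.0527] turn 0.0
```

View pics/s.png

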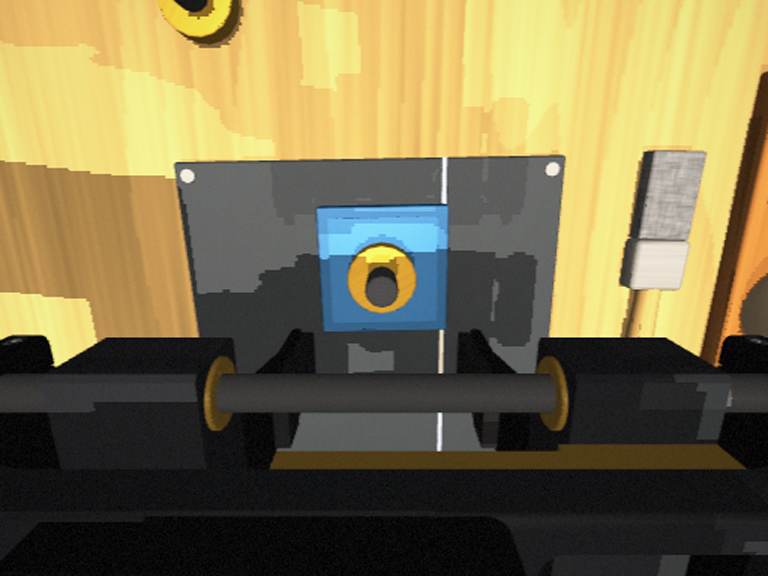

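View pics/s3.png

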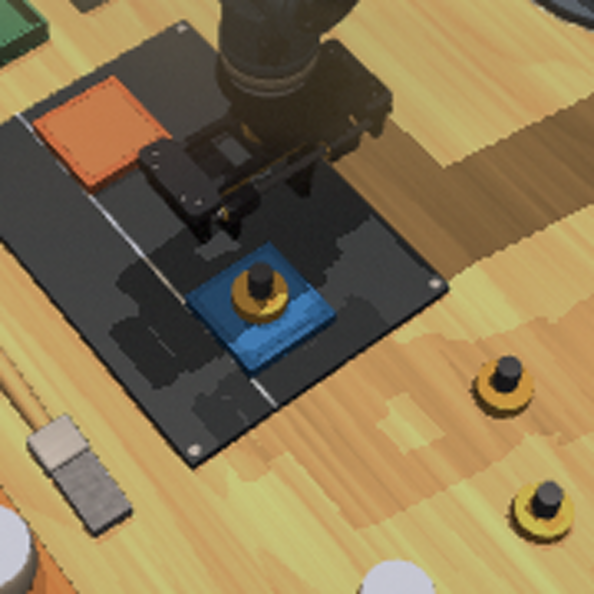

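```bash
python3 - <<'E'
from h import *
c=camera("wrist")
w=cast(c,np.array([(318,207),(447,205),(443,329),(325,331)])/1.5,.028);print(w.round(4),w.mean(0))
print("puck",cast(c,np.array([(381.5,277),(381.5,287)])/1.5,.046).round(4),"knobtop",cast(c,np.array([(382,291)])/1.5,.076).round(4))
print("line",cast(c,np.array([(445,160),(439,445)])/1.5,.012).round(4))
E
```

```text
[[0.5095 0.1792 0.028 ]
 [0.6009 0.1807 0.028 ]
 [0.6015 0.0872 0.028 ]
 [0.5109 0.0854 0.028 ]] [0.55571058 0.13311855 0.028     ]
puck [[0.5547 0.1326 0.046 ]
 [0.5547 0.1254 0.046 ]] knobtop [[0.5554 0.131  0.076 ]]
line [[ 0.6004  0.2116  0.012 ]
 [ 0.6043 -0.0273  0.012 ]]
```

>>> {"name": "servo_tool", "arguments": {"steps": [0.06, 0.185, -0.121, 0.02, 0, 0.06, 0.185, -0.121, 0.02, 0, 0.06, 0.185, -0.121, 0.02, 0, 0.06, 0.185, -0.121, 0.02, 0, 0.06, 0.185, -0.121, 0.05, 0, 0.06, 0.185, -0.121, 0.075, 0, 0.06, 0.185, -0.121, 0.075, 0]}}

```text
time: 27.6
position: [0.4372, 0.3157, 0.2737]
tool_rot: [0.707, 0.707, -0.004, -0.001]
ft_force: [0.3, 0.1, 0.0]
grip_width: 0.0598
```

```bash
python3 - <<'E'
from h import *
c=camera("wrist");crop(c,(0,0,512,384),1.5,"pics/t.png")
plan([.439,.316,.204],0)
E
```

```text
pos [0.4379 0.3159 0.2751] yaw -0.0 q6 0.418 -> shift [0.0002 0.0013 0.0711] turn -0.0
```

View pics/t.png

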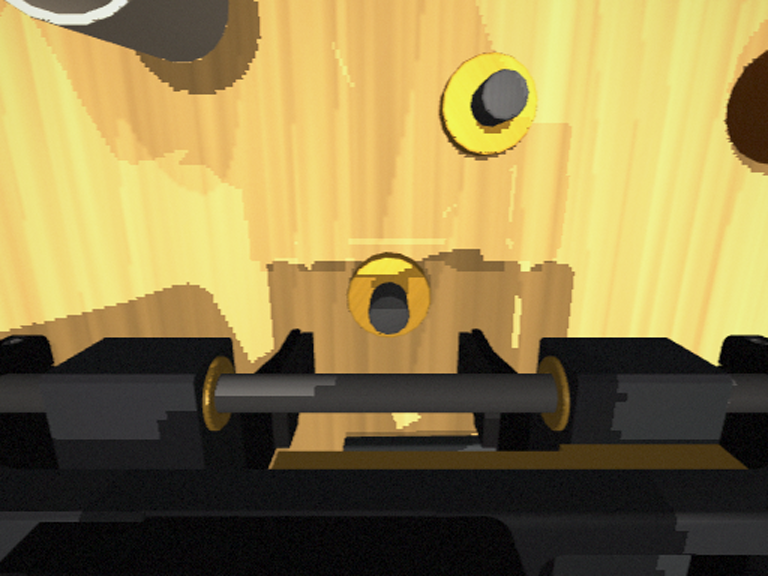

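>>> {"name": "servo_tool", "arguments": {"steps": [0.06, 0, 0.001, 0.04, 0, 0.06, 0, 0.001, 0.062, 0, 0.06, 0, 0.001, 0.07, 0, 0.06, 0, 0.001, 0.07, 0, 0.015, 0, 0.001, 0.07, 0, 0.015, 0, 0.001, 0.07, 0, 0.015, 0, 0.001, 0.07, 0, 0.015, 0, 0.001, 0.07, 0, 0.015, 0, 0.001, 0.07, 0, 0.015, 0, 0.001, 0.07, 0, 0.015, 0, 0.001, 0.07, 0]}}

```text
time: 29.02
position: [0.4386, 0.316, 0.2068]
tool_rot: [0.707, 0.707, -0.001, -0.001]
ft_force: [-5.4, 0.7, 5.2]
grip_width: 0.0212
```

```bash
python3 - <<'E'
from h import *
plan([.5635,-.1095,.36],0)
E
```

```text
pos [0.4386 0.316  0.2068] yaw -0.0 q6 0.417 -> shift [-0.4257  0.1246 -0.1532] turn -0.0
```

>>> {"name": "servo_tool", "arguments": {"steps": [0.015, 0, 0, -0.04, 0, 0.015, 0, 0, -0.1, 0, 0.015, -0.02, 0, -0.15, 0, 0.015, -0.07, 0.02, -0.15, 0, 0.015, -0.13, 0.04, -0.15, 0, 0.015, -0.19, 0.06, -0.15, 0, 0.015, -0.25, 0.08, -0.15, 0, 0.015, -0.31, 0.1, -0.15, 0, 0.015, -0.37, 0.115, -0.15, 0, 0.015, -0.426, 0.125, -0.12, 0, 0.015, -0.426, 0.125, -0.1, 0, 0.015, -0.426, 0.125, -0.1, 0]}}

```text
time: 30.52
position: [0.5637, -0.1109, 0.3042]
tool_rot: [0.708, 0.706, -0.001, -0.002]
ft_force: [0.2, 0.3, -3.2]
grip_width: 0.021
```

```bash
python3 - <<'E'
from h import *
c=camera("wrist");crop(c,(0,0,512,384),1.5,"pics/u.png")
plan([.5635,-.1095,.235],0)
E
```

```text
pos [ 0.5641 -0.1101  0.3055] yaw -0.04 q6 -0.386 -> shift [ 0.0005 -0.0004  0.0705] turn -0.0007
```

View pics/u.png

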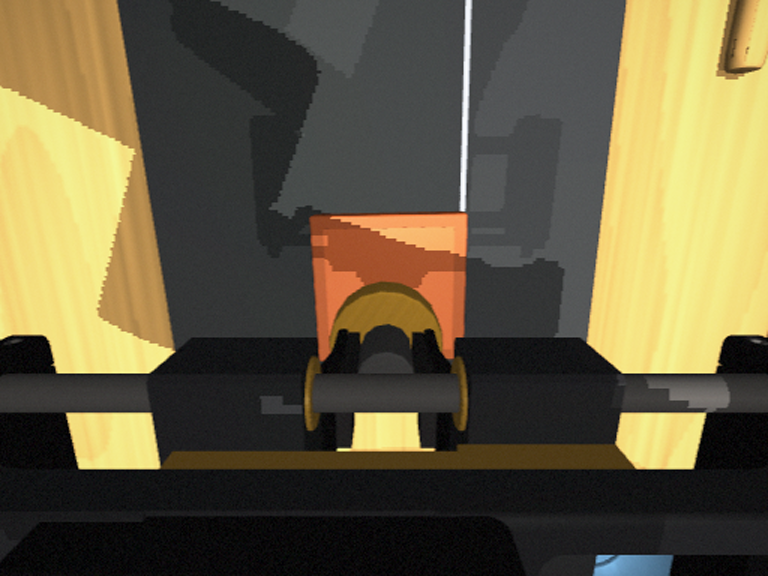

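```bash
python3 - <<'E'
from h import *
c=camera("wrist")
w=cast(c,np.array([(311,217),(467,213)])/1.5,.028);print(w.round(4));t=w[1]-w[0];t/=np.linalg.norm(t);print("centre",w.mean(0)-.048*np.array([-t[1],t[0],0]))
print("line",cast(c,np.array([(469,2),(463,210)])/1.5,.012).round(4))
p,_,_=pose();print(p)
E
```

```text
[[ 0.5175 -0.0641  0.028 ]
 [ 0.612  -0.0617  0.028 ]]
centre [ 0.56599454 -0.11086922  0.028     ]
line [[ 0.6101  0.0552  0.012 ]
 [ 0.6124 -0.0612  0.012 ]]
[ 0.56447188 -0.10960121  0.30646198]
```

>>> {"name": "servo_tool", "arguments": {"steps": [0.015, -0.0005, 0, 0.04, 0, 0.015, -0.0005, 0, 0.06, 0, 0.015, -0.0005, 0, 0.067, 0, 0.015, -0.0005, 0, 0.069, 0, 0.015, -0.0005, 0, 0.0705, 0, 0.015, -0.0005, 0, 0.0705, 0]}}

```text
time: 31.38
position: [0.5648, -0.1104, 0.2371]
tool_rot: [0.707, 0.707, 0.0, 0.001]
ft_force: [0.0, -0.5, -3.0]
grip_width: 0.0216
```

>>> {"name": "servo_tool", "arguments": {"steps": [0.015, 0, 0, 0.0006, 0, 0.015, 0, 0, 0.0012, 0, 0.015, 0, 0, 0.0012, 0]}}

```text
time: 31.75
position: [0.5645, -0.1104, 0.2351]
tool_rot: [0.707, 0.707, 0.0, -0.0]
ft_force: [0.3, 0.8, -3.5]
grip_width: 0.0214
```

>>> {"name": "servo_tool", "arguments": {"steps": [0.015, 0, 0, 0.0006, 0, 0.015, 0, 0, 0.0012, 0, 0.015, 0, 0, 0.0012, 0]}}

```text
time: 32.12
position: [0.5645, -0.1103, 0.2348]
tool_rot: [0.707, 0.707, 0.0, 0.0]
ft_force: [-1.3, 0.3, 4.4]
grip_width: 0.0215
```

Contact again; releasing.

>>> {"name": "servo_tool", "arguments": {"steps": [0.025, 0, 0, -0.0005, 0, 0.03, 0, 0, -0.0005, 0, 0.05, 0, 0, -0.0005, 0, 0.05, 0, 0, -0.0005, 0, 0.05, 0, 0, -0.03, 0, 0.06, 0, 0, -0.08, 0, 0.06, 0, 0, -0.13, 0, 0.06, 0, 0, -0.13, 0]}}

```text
time: 33.12
position: [0.5658, -0.1108, 0.3681]
tool_rot: [0.707, 0.707, 0.002, 0.005]
ft_force: [1.1, -0.3, 0.0]
grip_width: 0.0593
```

```bash
python3 - <<'E'
from h import *
c=camera("wrist");crop(c,(0,0,512,384),1.5,"pics/v.png")
p,_,_=pose();print(p)
crop(camera("scene"),(150,60,380,240),3,"pics/v3.png")
E
```

```text
[ 0.56486234 -0.11045282  0.36578224]
```

View pics/v.png

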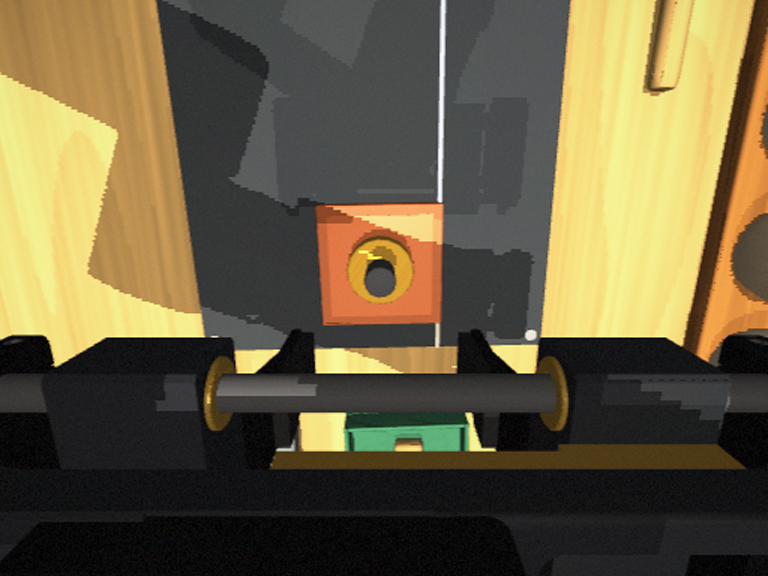

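View pics/v3.png

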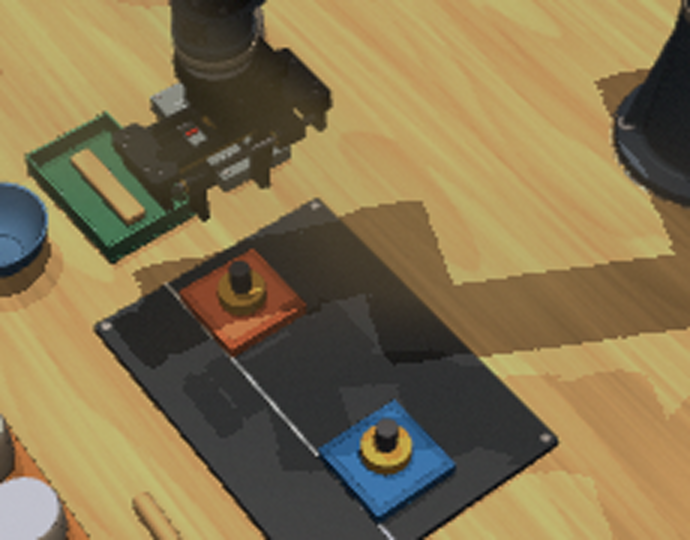

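```bash
python3 - <<'E'
from h import *
c=camera("wrist")
w=cast(c,np.array([(317,205),(442,203),(440,323),(324,325)])/1.5,.028);print(w.round(4),w.mean(0))
print("puck",cast(c,np.array([(380.5,270)])/1.5,.046).round(4),"knobtop",cast(c,np.array([(380,284)])/1.5,.076).round(4))
l=cast(c,np.array([(443,5),(440,200),(437,340)])/1.5,.012);print("line",l.round(4))
plan([.5,-.25,.42],0)
E
```

```text
[[ 0.513  -0.0617  0.028 ]
 [ 0.6054 -0.0602  0.028 ]
 [ 0.6072 -0.1543  0.028 ]
 [ 0.5146 -0.1561  0.028 ]] [ 0.56003471 -0.10807134  0.028     ]
puck [[ 0.5601 -0.1068  0.046 ]] knobtop [[ 0.5601 -0.1094  0.076 ]]
line [[ 0.6033  0.0729  0.012 ]
 [ 0.6058 -0.059   0.012 ]
 [ 0.6074 -0.1754  0.012 ]]
pos [ 0.5639 -0.1101  0.363 ] yaw 0.0 q6 -0.387 -> shift [-0.1398 -0.064  -0.057 ] turn 0.0
```

>>> {"name": "servo_tool", "arguments": {"steps": [0.06, -0.05, -0.02, -0.03, 0, 0.06, -0.1, -0.05, -0.03, 0, 0.06, -0.16, -0.07, -0.03, 0, 0.06, -0.21, -0.09, -0.03, 0, 0.06, -0.26, -0.11, -0.03, 0, 0.06, -0.31, -0.123, -0.01, 0, 0.06, -0.31, -0.123, 0.02, 0, 0.06, -0.31, -0.123, 0.02, 0, 0.06, -0.31, -0.123, 0.02, 0]}}

```text
time: 34.4
position: [0.4417, -0.4198, 0.3433]
tool_rot: [0.707, 0.707, 0.0, -0.001]
ft_force: [0.2, -0.1, 0.1]
grip_width: 0.0598
```

```bash
python3 - <<'E'
from h import *
c=camera("wrist");crop(c,(0,0,512,384),1.5,"pics/w.png")
p,_,_=pose();print(p)
crop(camera("scene"),(150,40,380,260),2.7,"pics/w3.png");crop(camera("side"),(200,150,400,340),3.2,"pics/w2.png")
E
```

```text
[ 0.44196253 -0.41988056  0.34414011]
```

View pics/w.png

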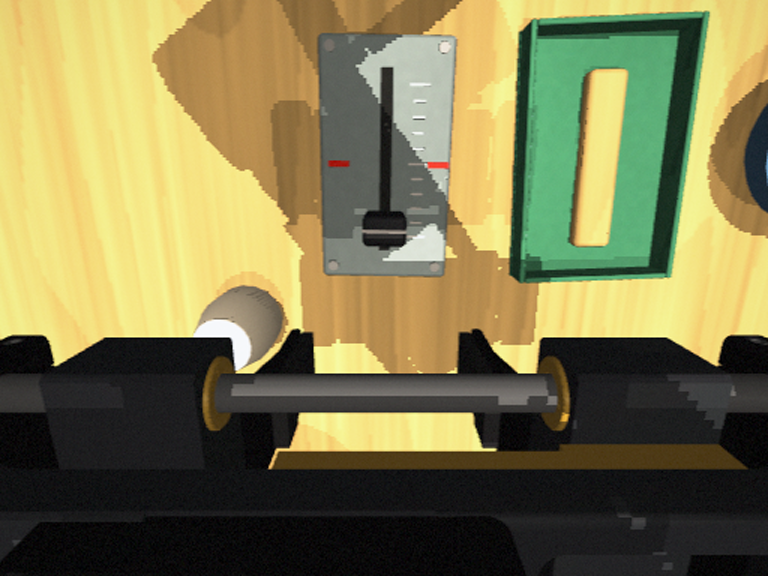

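View pics/w3.png

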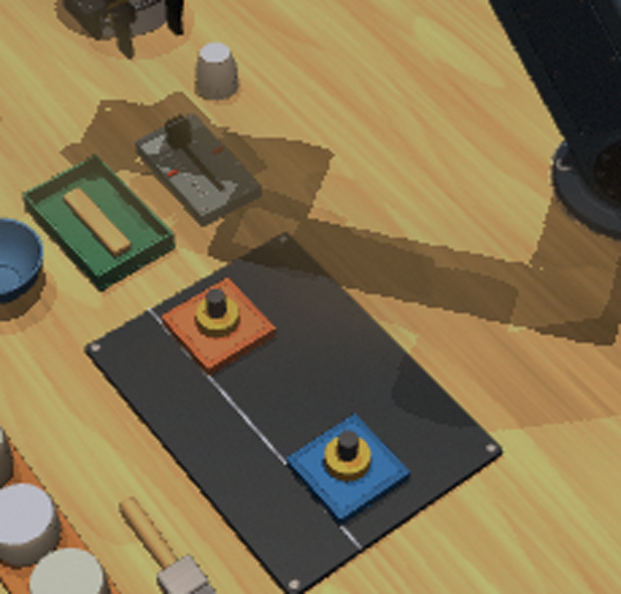

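View pics/w2.png

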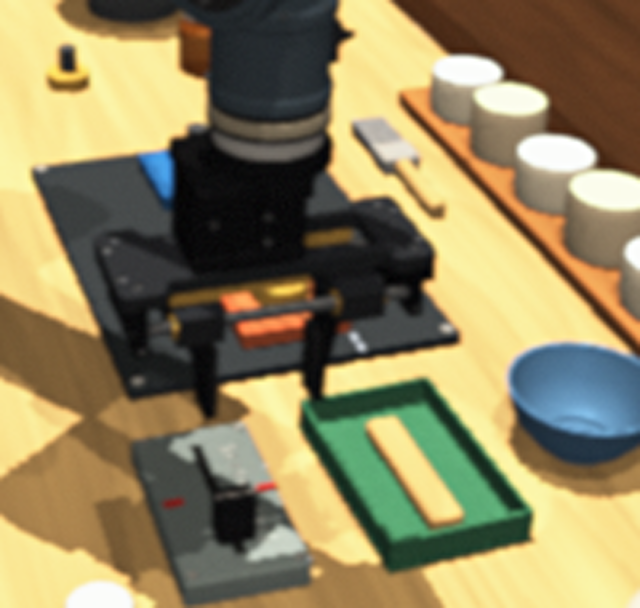

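```bash
python3 - <<'E'
from h import *
c=camera("wrist")
print("slider top",cast(c,np.array([(363,232),(406,232),(384,232)])/1.5,.0585).round(4))
print("red",cast(c,np.array([(339,163),(438.5,165)])/1.5,.022).round(4))
print("slot",cast(c,np.array([(387,68),(385,210)])/1.5,.022).round(4))
print("box",cast(c,np.array([(319,36),(456,36),(447,276),(325,276)])/1.5,.022).round(4))
print("beaker",cast(c,np.array([(224,345)])/1.5,.085).round(4))
plan([.4405,-.385,.21],0)
E
```

```text
slider top [[ 0.4274 -0.3849  0.0585]
 [ 0.4547 -0.3849  0.0585]
 [ 0.4407 -0.3849  0.0585]]
red [[ 0.4095 -0.3423  0.022 ]
 [ 0.4782 -0.3435  0.022 ]]
slot [[ 0.4425 -0.2829  0.022 ]
 [ 0.4413 -0.3743  0.022 ]]
box [[ 0.3988 -0.2644  0.022 ]
 [ 0.4866 -0.2643  0.022 ]
 [ 0.4873 -0.4225  0.022 ]
 [ 0.3969 -0.4226  0.022 ]]
beaker [[ 0.3425 -0.4509  0.085 ]]
pos [ 0.4421 -0.4199  0.345 ] yaw 0.07 q6 -0.944 -> shift [ 0.0352 -0.0017  0.1349] turn 0.0012
```

>>> {"name": "servo_tool", "arguments": {"steps": [0.06, 0.037, -0.001, 0, 0, 0.06, 0.037, -0.001, 0.03, 0, 0.06, 0.037, -0.001, 0.08, 0, 0.06, 0.037, -0.001, 0.12, 0, 0.06, 0.037, -0.001, 0.132, 0, 0.06, 0.037, -0.001, 0.132, 0, 0.02, 0.037, -0.001, 0.132, 0, 0.02, 0.037, -0.001, 0.132, 0, 0.02, 0.037, -0.001, 0.132, 0, 0.02, 0.037, -0.001, 0.132, 0, 0.02, 0.037, -0.001, 0.132, 0, 0.02, 0.037, -0.001, 0.132, 0], "force": 15}}

```text
time: 36.1
position: [0.4404, -0.3835, 0.2123]
tool_rot: [0.707, 0.707, -0.0, 0.0]
ft_force: [-1.5, -0.2, 5.3]
grip_width: 0.0279
```

>>> {"name": "servo_tool", "arguments": {"steps": [0.02, 0.006, 0, 0, 0, 0.02, 0.012, 0, 0, 0, 0.02, 0.018, 0, 0, 0, 0.02, 0.024, 0.0003, 0, 0, 0.02, 0.03, 0.0004, 0, 0, 0.02, 0.036, 0.0005, 0, 0, 0.02, 0.04, 0.0006, 0, 0, 0.02, 0.042, 0.0006, 0, 0, 0.02, 0.042, 0.0006, 0, 0, 0.02, 0.042, 0.0006, 0, 0]}}

```text
time: 37.35
position: [0.441, -0.3413, 0.2124]
tool_rot: [0.707, 0.707, -0.0, 0.0]
ft_force: [-2.2, -0.3, 6.9]
grip_width: 0.0277
```

>>> {"name": "servo_tool", "arguments": {"steps": [0.04, 0, 0, 0, 0, 0.06, 0, 0, 0, 0, 0.06, 0, 0, 0, 0, 0.06, 0, 0, -0.04, 0, 0.06, 0, 0, -0.09, 0, 0.06, -0.03, 0, -0.13, 0, 0.06, -0.077, 0, -0.13, 0, 0.06, -0.077, 0, -0.13, 0, 0.06, -0.077, 0, -0.13, 0]}}

```text
time: 38.48
position: [0.4407, -0.4177, 0.341]
tool_rot: [0.707, 0.707, 0.0, -0.001]
ft_force: [-0.3, -0.6, -0.6]
grip_width: 0.06
```

```bash
python3 - <<'E'
from h import *
c=camera("wrist");crop(c,(180,0,340,200),4,"pics/x.png")
p,_,_=pose();print(p)
E
```

```text
[ 0.44073887 -0.41724706  0.34088819]
```

View pics/x.png

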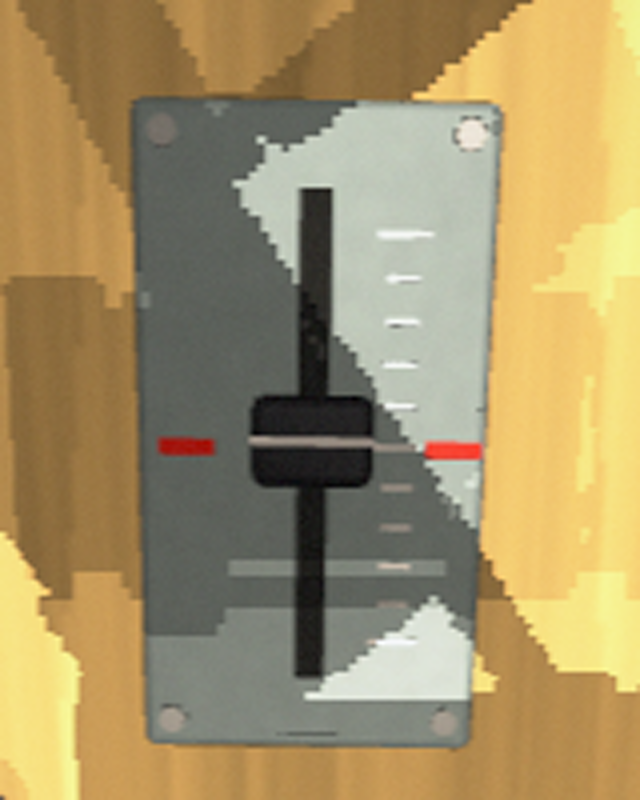

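```bash
python3 - <<'E'
from h import *
c=camera("wrist")
f=lambda P:np.array(P)/4+[180,0]
print("slider",cast(c,f([(250,441),(372,444),(311,442.5)]),.0585).round(4),"red",cast(c,f([(187,446),(454,451.5),(320.5,448.7)]),.022).round(4))
crop(camera("scene"),(150,40,380,260),2.7,"pics/y3.png");crop(camera("side"),(200,150,400,340),3.2,"pics/y2.png")
plan([.50,0,.45],0)
E
```

```text
slider [[ 0.4265 -0.3406  0.0585]
 [ 0.454  -0.3412  0.0585]
 [ 0.4402 -0.3409  0.0585]] red [[ 0.4084 -0.3411  0.022 ]
 [ 0.4769 -0.3424  0.022 ]
 [ 0.4427 -0.3418  0.022 ]]
pos [ 0.4411 -0.4172  0.3412] yaw 0.06 q6 -0.942 -> shift [ 0.4173  0.0592 -0.1081] turn 0.001
```

>>> {"name": "servo_tool", "arguments": {"steps": [0.06, 0, 0, -0.06, 0, 0.06, 0.03, 0.02, -0.11, 0, 0.06, 0.09, 0.04, -0.11, 0, 0.06, 0.15, 0.07, -0.11, 0, 0.06, 0.2, 0.1, -0.11, 0, 0.06, 0.24, 0.12, -0.11, 0, 0.06, 0.24, 0.12, -0.11, 0, 0.06, 0.24, 0.12, -0.11, 0, 0.06, 0.24, 0.12, -0.11, 0]}}

```text
time: 39.8
position: [0.5606, -0.1794, 0.4517]
tool_rot: [0.708, 0.707, -0.0, -0.0]
ft_force: [0.3, -0.4, 0.3]
grip_width: 0.0598
```

```bash
python3 - <<'E'
from h import *
c=camera("wrist");crop(c,(0,0,512,384),1.5,"pics/z.png")
p,_,_=pose();print(p)
crop(camera("scene"),(150,40,380,260),2.7,"pics/z3.png")
def edge(c,lohi,name):
    m=mask(c,*lohi,roi=(100,0,400,240));m=cv2.morphologyEx(m,cv2.MORPH_CLOSE,np.ones((25,25)));ct=big(m)
    r=toprect(c,ct,.028);b=cv2.boxPoints(r);b=b[np.argsort(b[:,0])];print(name,np.round(r[0],1),np.round(r[1],1),round(r[2],2),"front",b[2:].mean(0).round(1));return b
edge(c,BLU,"blue");edge(c,TER,"terra")
im=c["pixels"];hs=cv2.cvtColor(im,cv2.COLOR_BGR2HSV);L=[]
for v in range(2,240):
    r=im[v,230:340].astype(float).min(1);w=np.clip(r-120,0,None)*(hs[v,230:340,1]<60)
    if w.sum()>60 and (w>0).sum()<7:L.append((230+(w*np.arange(110)).sum()/w.sum(),v))
L=cast(c,L,.012);l=np.polyfit(L[:,1],L[:,0],1);k=abs(L[:,0]-np.polyval(l,L[:,1]))<.003;l=np.polyfit(L[k,1],L[k,0],1)
print("line",l,k.sum(),len(k),"x at .133, -.109:",np.polyval(l,[.133,-.109]))
E
```

```text
[ 0.56060565 -0.17955216  0.45174752]
blue [ 711.4 -291.5] [ 6.8 12.5] 90.0 front [ 717.6 -291.5]
terra [ 569.1 -206.6] [225.8 296.7] 32.96 front [ 663.8 -145.2]
line [-0.0176816   0.60906329] 94 94 x at .133, -.109: [0.60671163 0.61099058]
```

View pics/z.png

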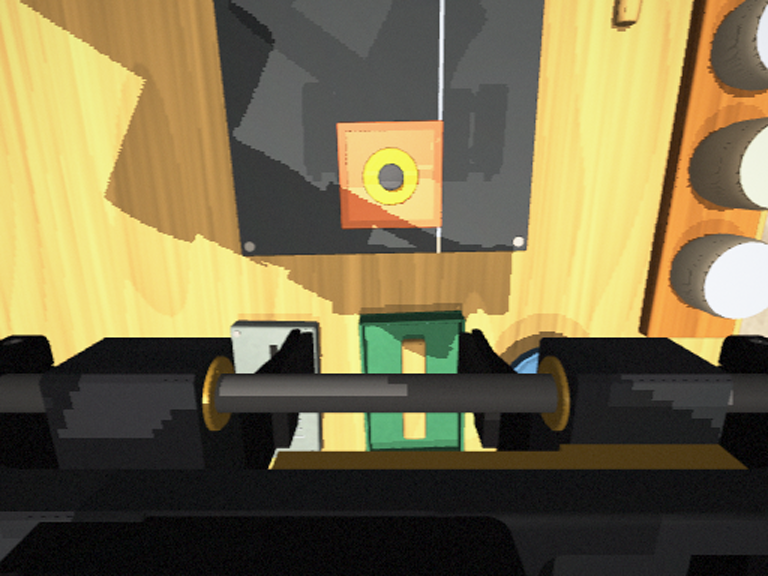

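View pics/z3.png

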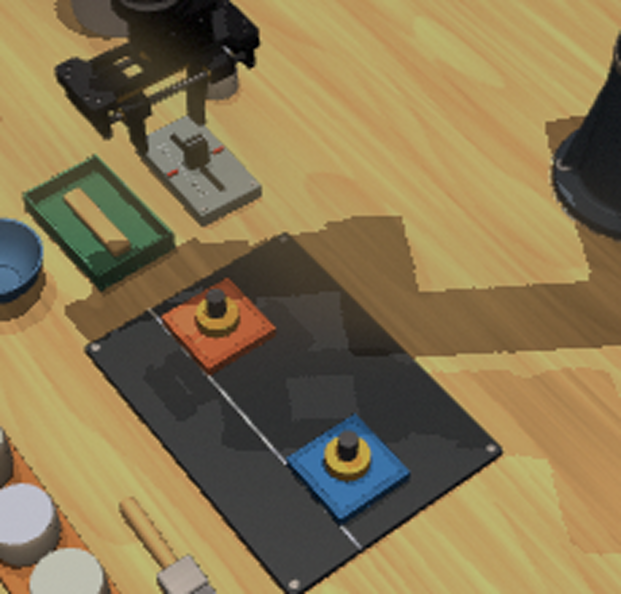

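>>> {"name": "servo_tool", "arguments": {"steps": [0.06, 0.06, 0, 0, 0, 0.06, 0.12, 0, 0, 0, 0.06, 0.18, 0, 0, 0, 0.06, 0.24, 0, 0, 0, 0.06, 0.24, 0, 0, 0, 0.06, 0.24, 0, 0, 0, 0.06, 0.24, 0, 0, 0]}}

```text
time: 40.78
position: [0.5614, 0.0599, 0.4518]
tool_rot: [0.708, 0.706, -0.0, 0.0]
ft_force: [-0.4, 0.1, 0.3]
grip_width: 0.0601
```

```bash
python3 - <<'E'
from h import *
c=camera("wrist");crop(c,(0,0,512,384),1.5,"pics/z5.png");crop(c,(150,40,350,200),4,"pics/z6.png")
p,_,_=pose();print(p)
show("w",c,"blue",*BLU,(200,40,320,200),.028)
E
```

```text
[0.5613391  0.05986046 0.45180686]
w blue 275 [array([560.4, 132.4]), array([95.9, 95.3]), np.float64(1.1)]
```

View pics/z6.png

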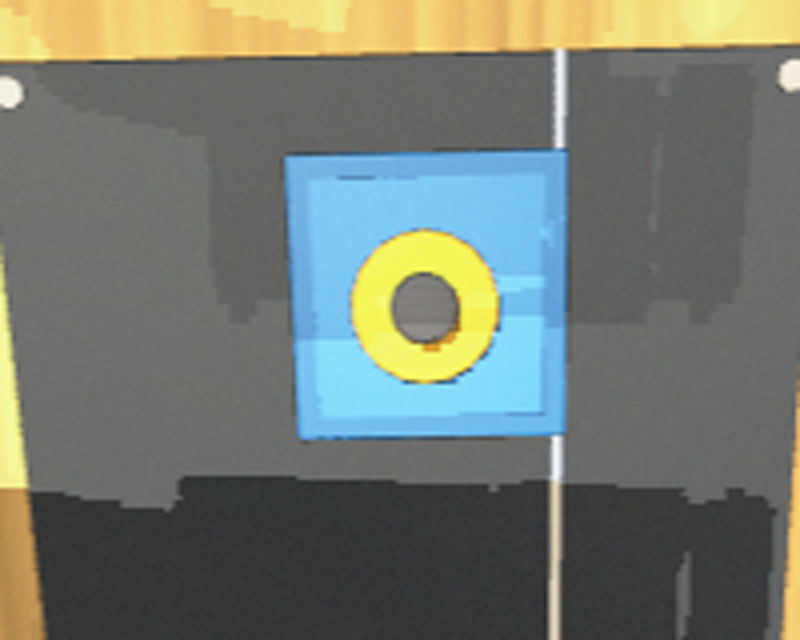

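```bash
python3 - <<'E'
from h import *
c=camera("wrist")
f=lambda P:np.array(P)/4+[150,40]-.37
e=cast(c,f([(568,152),(565,436)]),.028);l=cast(c,f([(560.5,60),(560,145),(557,445),(555,600)]),.012)
a=np.polyfit(l[:,1],l[:,0],1);print(e.round(4),l.round(4),"over mm",1000*(e[:,0]-np.polyval(a,e[:,1])))
print("puck",cast(c,f([(425,306)]),.046).round(4))
E
```

```text
[[0.6073 0.1798 0.028 ]
 [0.6091 0.085  0.028 ]] [[0.6056 0.211  0.012 ]
 [0.6062 0.1839 0.012 ]
 [0.6081 0.0798 0.012 ]
 [0.6091 0.0199 0.012 ]] over mm [1.00575807 1.16075931]
puck [[0.5592 0.1301 0.046 ]]
```

```bash
python3 -c "
from rig import hand_in
print(hand_in())"
```

```text
the job is handed in; nothing more can be done
None
```

I finished the whole job in the order asked and handed it in at about 41 s of the 210 s allowed. Only the blue and terracotta tiles were on the plate.

I moved the rib into the green tray and pushed both tiles to the line with two fingertips. One brass weight went in the middle of each, lowered until contact was felt and then released. Last, I slid the dwell slider to the red mark. I did not touch the jar, cup or bowl. The third weight stays on the table because there was no third tile.

**Last checks:**
- **Terracotta tile:** the edge measured within 0.1 mm of the line and was square to it. It still looked on the line in the last pictures.
- **Blue tile:** it is square, but about 1 mm past the middle of the line, because the last push overshot. I did not correct it.
- **Weights:** both stand upright, within about 2–3 mm of the tile centres.
- **Slider:** it measured about 0.9 mm past the mark.
- **Cameras:** the scene and side cameras disagreed by 8–15 mm in y. I took the final placements from close wrist-camera views instead, which agreed with contact and with the known tile size.

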